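# Lever a measuring stand's foot back into its seat with a pry bar

## Task

The heavy measuring stand has been knocked off its front seat: push the toe of the red pry bar home under its yellow jacking lug, over the dark steel fulcrum block, until it bears lightly on the base plate, then lever the front up clear of the small steel cup, swing the foot over the cup and let it down gently until it sits fully home. Then take the bar out and lay it flat on the open bench, clear of the stand and the block. Keep the robot itself off the stand, do not shove it, tip it far, force it or let it drop, and leave the other things alone.

Things in the scene. Friction and masses are not known exactly. Their poses are not given: they have to be found in the camera images.
- stand: Loose stand, 7.6 to 10.4 kg: grey iron plate 240 x 220 x 24 mm (x -220 to +20, y -200 to +20, z 30 to 54 mm), column, head (290 mm high), three steel feet 20 mm across. Origin: centre of the sole of its pivot foot, at the rear, in a cup: the stand swings about it. x to the rear, away from the lug; z up. Other rear foot (0, -180, 0) mm slides easily. In place it is level, axes as the seats'.
- seats: Three steel seats screwed to the bench. Origin: on the bench under the centre of the pivot foot's cup (25 mm inside); x to the rear, z up. Flat seat of the other rear foot around (0, -180) mm; front foot's cup at (-235, -140) mm. All seat floors are 5 mm above the bench, the cups' rims 9 mm.
- front_foot (a point): Centre of the sole of the stand's front foot, at (-235, -140, 0) mm in the stand's frame (brass thumbwheel above). At the start it stands on the bench beside its cup: the stand is swung 0.10 to 0.12 rad anticlockwise, seen from above, its front 5 mm low.
- front_seat (a point): Centre of the floor of the front cup, 5 mm above the bench; the cup is 34 mm across outside, 28 mm inside, rim 4 mm above this floor. When the foot is home this point and front_foot agree.
- lug (a point): Underside of the yellow jacking lug, mid-width, at its inner end on the plate's side: (-220, -45, 42) mm in the stand's frame. The lug reaches 30 mm out from here (stand's -x), 12 mm thick, with a 10 mm deep cheek below each edge, 40 mm between them. The plate's side goes on 12 mm below it and stops the bar's toe. Some 0.37 of the weight (28 to 38 N) bears on a toe here.
- fulcrum: Loose dark steel fulcrum block, 36 x 60 x 29 mm, 0.6 kg, with a round-topped ridge (radius 10 mm) along its y. Origin: centre of its underside; ridge top at 29 mm. It already stands in the right place in front of the lug, some 82 to 92 mm out from the plate's side.
- bar: Steel pry bar, 0.42 kg, 350 mm. Origin: on its underside below the middle of the red handle; x to the toe, z up. Handle x -60 to +55, 24 wide, 26 high (grip across y). Shaft to x = 220, 18 wide, 10 thick, underside z = 0; there the toe, 80 x 18 x 6 mm, bends up 0.40 rad. Mass centre x = 105 mm. In use the shaft just behind the bend rests on the fulcrum, handle 0.3 rad up, to be pressed down.
- bar_tip (a point): Upper edge of the toe's end, mid-width: (291, 0, 37) mm in the bar's frame.
- beaker: Bystander: glass beaker, 64 mm across, 85 mm high; origin under its centre.
- vial: Bystander: amber vial, 26 mm across, 55 mm high; origin under its centre.
- reagent: Bystander: white bottle, 56 mm across, 100 mm high; origin under its centre.
- spanner: Bystander: steel spanner, 150 mm long, lying flat; origin under its middle, long axis x.
- screwdriver: Bystander: screwdriver, 170 mm long, lying; origin under its middle, long axis x.
Not all that is in view belongs to the job. What is shaped like the fulcrum but blue or pink is not meant.

How it is judged:
On the way, in this order (a step that is already met when the one before it is completed fails the run):
1. the bar's toe is pushed home under the lug until it bears on the base plate, before levering (x of bar_tip in the frame of stand above -0.2245 m and contact force between bar and stand above 3 N and contact force between bar and fulcrum below 12 N), for 0.2 s.
2. the stand's front is levered up by the bar over the fulcrum block, the foot clear of the height of the cup's rim (contact force between bar and fulcrum above 15 N and contact force between bar and stand above 10 N and height (world z) of front_foot above 0.0095 m), for 0.2 s.
3. the front foot is home in its cup (horizontal distance between front_foot and front_seat below 0.006 m and height (world z) of front_foot below 0.0065 m), for 0.2 s.
At the end, for the whole second after the job is handed in: Front foot home in its cup (within 6 mm of centre, sole within 1.5 mm of the floor), pivot foot within 5 mm of its cup's centre, stand level within 0.01 rad and still; bar flat on the bench (0.05 rad, 6 mm) and still, touching neither stand nor block, its tip over 50 mm from the lug (all of step 3 and angle between stand's own z axis and vertical below 0.01 rad and horizontal distance between stand and seats below 0.005 m and linear speed of stand below 0.01 m/s and angle between bar's own z axis and vertical below 0.05 rad and height (world z) of bar below 0.006 m and linear speed of bar below 0.02 m/s and contact force between bar and stand below 0.1 N and contact force between bar and fulcrum below 0.1 N and horizontal distance between bar_tip and lug above 0.05 m).
It fails at once if the robot touches the stand (contact force between any of the fingers, the arm and stand above 1 N).
It fails at once if the stand is tipped more than 0.08 rad (its front some 19 mm too high) (angle between stand's own z axis and vertical above 0.08 rad).
It fails at once if the stand is let drop or jerked (turning faster than 0.4 rad/s) (angular speed of stand above 0.4 rad/s).
It fails at once if the stand is shoved with the bar (over 25 N while the bar does not lean on the block) or the bar is forced against it (over 75 N) ((contact force between bar and stand above 25 N and contact force between bar and fulcrum below 12 N) or contact force between bar and stand above 75 N).
It fails at once if another thing on the bench is moved more than 20 mm (distance of any of beaker, vial, reagent, spanner, screwdriver from where it was at the start of the episode above 0.02 m).
It also fails if it takes over 70 s, if anything falls off the work surface, if the arm or the gripper's body presses on something with over 40 N, if the wrist force passes 120 N, or if a joint passes its speed limit or range.

## Robot

A 7-joint arm with a two-finger parallel gripper is mounted at the origin on the work surface. World frame = base frame: x ahead of the robot, y to its left, z up, the work surface at z = 0. Lengths are in m, angles in rad, forces in N, time in s.
With the tool pointing down it reaches from about 0.425 to 0.875 m from the base axis. Payload 4.7 kg.
Tool frame: the origin (TCP) lies midway between the tips of the shut fingers; the grasp point (between the pads) lies 19 mm behind it; x points along the fingers, y is the direction in which the jaws open and shut, and the axes are right-handed (so a half turn about x gives the same grasp; the last joint's range is limited). The gripper opens to 87 mm and grips with 3 to 60 N. Pads are 19 mm wide; open, the fingers measure 117 mm over their backs; the gripper's body (75 mm by 190 mm) begins 51 mm behind the grasp point.
Start: joints at [1.343, 0.321, -0.07, 1.45, 0.023, 1.371, -0.057], TCP at [0.156, -0.631, 0.223] pointing down, gripper open.
Joint ranges: [-2.86, 2.86], [-0.3, 2.09], [-1.38, 1.24], [0.06, 2.45], [-1.56, 4.7], [0.09, 2.05], [-2.69, 2.69]. Speed limits (rad/s): [2.57, 2.57, 3.14, 3.14, 3.14, 3.14, 3.14].

## Interface

Orientations are given as a rotation vector (axis times angle).
In Python, from bench import ctrl gives the robot as it stands. The module is installed in compiled form; this text tells all that it offers.
- The arm moves only by the tool servo_tool, never from a script. Its arguments are lists of equal length, an entry for each row: "dp": the shift along the tool's x, y, z in units of 25 mm (1.0 is 25 mm), a list of three; "yaw": the turn about the tool's x in units of 6 degrees (1.0 is 6 degrees). A call has exactly 5 rows; each row shifts and turns the commanded pose from where the row before left it, along the tool's axes as they then stand; what a row does not reach is not made up. A row lasts 1/10 s, in which the tool goes at most 50 mm and 8.59 degrees, less where a joint would pass 70% of its speed; a pose out of reach is approached as far as the arm can. A call is refused whole if a number of a shift passes 1 or a number of a turn 1, either way. A call with a gripper value outside its range is refused whole. "fingers" is the opening, from 0 (shut) to 1 (fully open), set as the call begins (left out, the last holds). The fingers move at their own pace and stop on an object; "grip_force" is the grip in N (left out, the last holds). Time passes only in rows, so rows that do not move let the fingers close, or fill a call up. It gives the time, the measured TCP pose, the force and the opening at its end, in the units of the state.
- ctrl.get_state(): the state, without advancing time (a new reading comes with each control period).
- ctrl.get_image(name): name is "scene" or "top" or "wrist"; returns (picture, depth): 480x640x3 uint8, red, green, blue; 480x640 float32, m along the optical axis (not along the pixel's ray), 0 where there is no reading.
- ctrl.camera_info(name): a dict with "fx", "fy", "cx", "cy" (pixels), "extrinsics" (4x4, takes a point from world to camera coordinates); the wrist camera has in their place "hand_eye" (4x4, takes a point from camera to tool coordinates, whose origin is the TCP and whose axes are the tool frame's). Camera axes: x right, y down, z forward; pixel columns grow to the right and rows downward; lengths in m; the calibration is good to about 2 mm. A picture is of the moment at which its call begins: read the wrist's pose just before it. camera_info takes no time and is no camera call.
- ctrl.close_job(): hands the job in, once; it reports no verdict.
Trained networks look in the newest picture that a camera, given by its name, has taken for a name from the list of things; names that differ only in an ending like _2 or _b are one class to them, and where a whole thing is asked for, a point or a joint stands for the part that bears it (a point fixed in the world has none). Each returns a list of dicts, best first, with "score" (0 to 1); they miss things now and then, are a little off and sometimes report something else, mostly with a low value. They report only what shows in the picture. A call takes as long as a camera call. They do not tell look-alikes from the thing itself.
- ctrl.search_frame(camera, label): "extent" ([left, top, right, bottom] in pixels, round what is visible of it).
- ctrl.cut_out(camera, label): "region" (480x640 bool, what is visible of it) and "extent" ([left, top, right, bottom] in pixels, round what is visible of it).
The state is a dict: "time": time; "joint_positions": joint angles; "qd": joint speeds; "joint_torque": joint torques, N m; "position": TCP position; "tool_rot": TCP orientation; "ft_force": force on the tool from outside, world axes, zero at the start; "torque": the same for the moment, N m; "grip_width": opening from 0.0 (shut) to 1.0 (fully open).
Only numpy, scipy, OpenCV 4.12 (cv2) and the standard library are available. Lean on these libraries where they do the work, as an engineer would, in place of code of your own. Each camera call takes 0.05 s, during which the arm holds its last target.

## Working session

There is one attempt and no reset: what is moved stays moved. The work goes in short steps, Python scripts to look and compute and a tool call to move; the robot and the scene stay as the last step left them, time stands still between calls to the robot, and variables do not carry over. Pictures are saved under pics/ and viewed, and the job is handed in when it is done.

Besides the shell and the picture viewer there is one more tool, called after ">>>" in YAML: its name, and indented under it one key for each argument. servo_tool: Moves the arm, as the interface text tells. Its arguments: {"type":"object","properties":{"dp":{"type":"array","items":{"type":"array","items":{"type":"number"}}},"yaw":{"type":"array","items":{"type":"number"}},"fingers":{"type":"number"},"grip_force":{"type":"number"}},"required":["dp","yaw"]}

```bash
mkdir -p pics; ls; cat > h.py <<'E'
import numpy as np, cv2
from scipy.spatial.transform import Rotation as R
from bench import ctrl
def save(n,im): cv2.imwrite('pics/'+n+'.png',im[:,:,::-1])
def cloud(name,im_d,state=None):
    i=ctrl.camera_info(name); d=im_d
    v,u=np.mgrid[0:480,0:640]
    P=np.stack([(u-i['cx'])/i['fx']*d,(v-i['cy'])/i['fy']*d,d],-1)
    if name=='wrist':
        H=np.array(i['hand_eye']); T=np.eye(4);T[:3,:3]=R.from_rotvec(state['tool_rot']).as_matrix();T[:3,3]=state['position'];M=T@H
    else: M=np.linalg.inv(np.array(i['extrinsics']))
    W=P@M[:3,:3].T+M[:3,3]
    W[d<=0]=np.nan
    return W
E
python3 - <<'E'
from h import *
s=ctrl.get_state();print({k:np.round(v,4) for k,v in s.items()})
print(R.from_rotvec(s['tool_rot']).as_matrix().round(3))
for n in ['scene','top','wrist']:
    s=ctrl.get_state();im,d=ctrl.get_image(n);save(n+'0',im);W=cloud(n,d,s);np.savez('/tmp/'+n+'0.npz',im=im,W=W,d=d)
E
```

```text
pics
{'time': np.float64(0.0), 'joint_positions': array([ 1.3432,  0.3218, -0.0701,  1.4517,  0.0226,  1.3708, -0.0569]), 'qd': array([-0.0011,  0.0003,  0.0014, -0.0011,  0.0013, -0.001 ,  0.0006]), 'joint_torque': array([-9.00000e-04, -4.91293e+01, -4.04300e-01, -3.12533e+01,
       -6.40000e-02,  4.34000e-02,  2.00000e-04]), 'position': array([ 0.1554, -0.6306,  0.2215]), 'tool_rot': array([ 2.0934,  0.2563, -2.0942]), 'ft_force': array([-0.8448, -0.9043,  0.5153]), 'torque': array([ 0.0364, -0.0033, -0.03  ]), 'grip_width': np.float64(1.002)}
[[-0.001  0.239 -0.971]
 [ 0.002 -0.971 -0.239]
 [-1.    -0.002  0.   ]]
```

View pics/scene0.png

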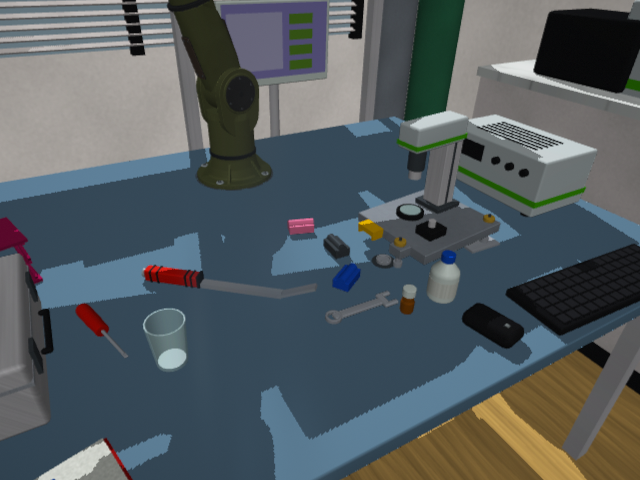

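View pics/top0.png

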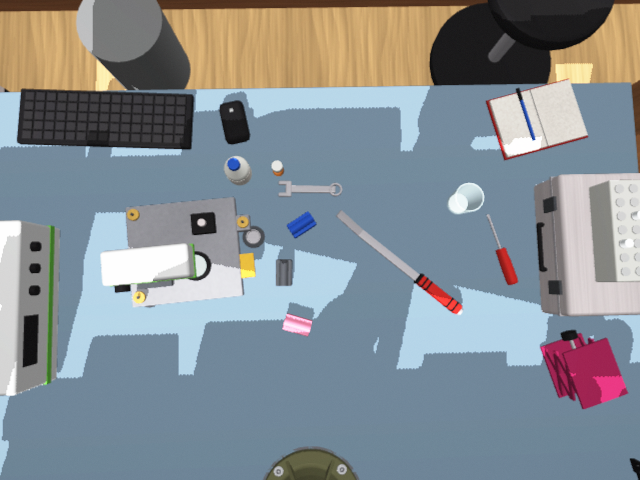

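View pics/wrist0.png

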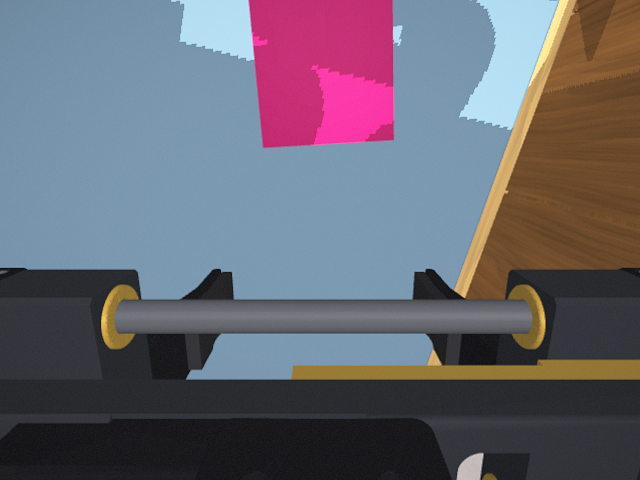

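```bash
python3 - <<'E'
from h import *
z=np.load('/tmp/top0.npz');W=z['W']
for n,(u,v) in dict(toe=(341,215),bend=(375,240),handle0=(420,280),handle1=(458,308),cup=(253,237),wheelF=(242,222),wheelP=(139,297),wheelR=(133,214),lug=(247,265),fulc=(285,272),bench=(350,350),blue=(302,224),pink=(297,324),bk=(458,205),sp=(310,189),sd=(503,255),reag=(236,168),vial=(278,168)).items(): print(n,W[v,u].round(4))
s=ctrl.get_state()
for l in ['bar','stand','fulcrum','seats','spanner','front_foot','lug']:
    r=ctrl.cut_out('top',l) 
    for q in r[:3]:
        P=W[q['region']];print(l,round(q['score'],2),q['extent'],np.nanmedian(P,0).round(3))
E
```

```text
toe [ 0.634  -0.0827  0.0305]
bend [ 0.5768 -0.161   0.0115]
handle0 [ 0.4825 -0.2576  0.028 ]
handle1 [ 0.4175 -0.3415  0.026 ]
cup [0.5906 0.1209 0.0039]
wheelF [0.6177 0.1365 0.0685]
wheelP [0.4604 0.355  0.0776]
wheelR [0.6394 0.3712 0.0733]
lug [0.5242 0.1286 0.0534]
fulc [0.5075 0.047  0.0254]
bench [ 0.3268 -0.0969  0.0011]
blue [0.6153 0.0064 0.0298]
pink [0.3907 0.0222 0.025 ]
bk [ 0.6428 -0.3336  0.0855]
sp [ 0.7    -0.0135  0.0069]
sd [ 0.535  -0.4516  0.0235]
reag [0.7309 0.1442 0.096 ]
vial [0.739  0.057  0.0564]
bar 0.67 [337.8, 209.2, 463.0, 316.3] [ 0.506 -0.235  0.019]
stand 0.66 [100.2, 196.3, 254.0, 307.0] [0.54  0.246 0.058]
fulcrum 0.98 [284.7, 313.6, 311.6, 334.4] [0.391 0.02  0.024]
fulcrum 0.97 [277.6, 258.9, 294.6, 286.5] [0.508 0.049 0.023]
fulcrum 0.69 [289.1, 209.6, 315.4, 237.2] [0.616 0.009 0.023]
seats 0.72 [241.8, 225.9, 264.1, 246.1] [0.591 0.119 0.003]
spanner 0.58 [276.9, 178.1, 344.9, 199.7] [ 0.7   -0.009  0.007]
front_foot 0.61 [102.2, 198.6, 256.2, 305.1] [0.54  0.246 0.058]
front_foot 0.3 [336.7, 210.9, 465.1, 314.2] [ 0.508 -0.233  0.016]
lug 0.62 [102.8, 195.1, 254.9, 309.3] [0.54  0.246 0.058]
```

```bash
python3 - <<'E'
import cv2
im=cv2.imread('pics/top0.png')
cv2.imwrite('pics/topz.png',cv2.resize(im[180:320,100:300],None,fx=4,fy=4,interpolation=cv2.INTER_CUBIC))
im=cv2.imread('pics/scene0.png')
cv2.imwrite('pics/scz.png',cv2.resize(im[180:300,300:500],None,fx=4,fy=4,interpolation=cv2.INTER_CUBIC))
E
```

```text
(no output)
```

View pics/topz.png

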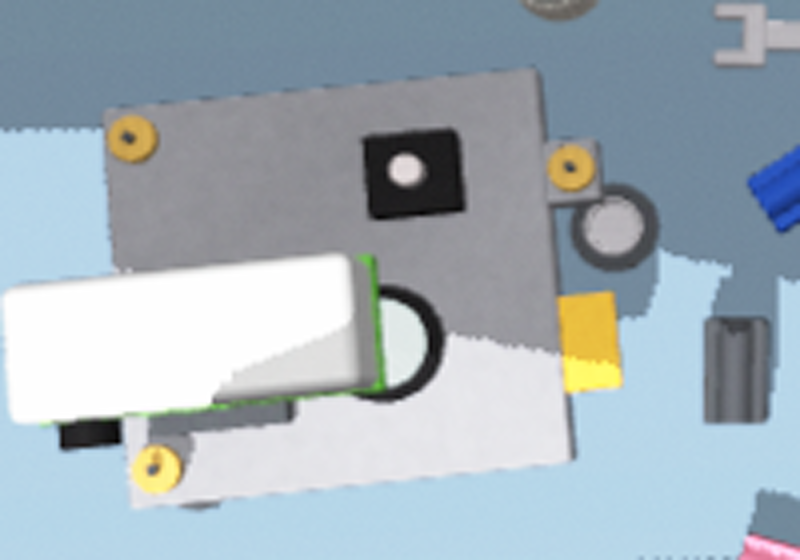

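View pics/scz.png

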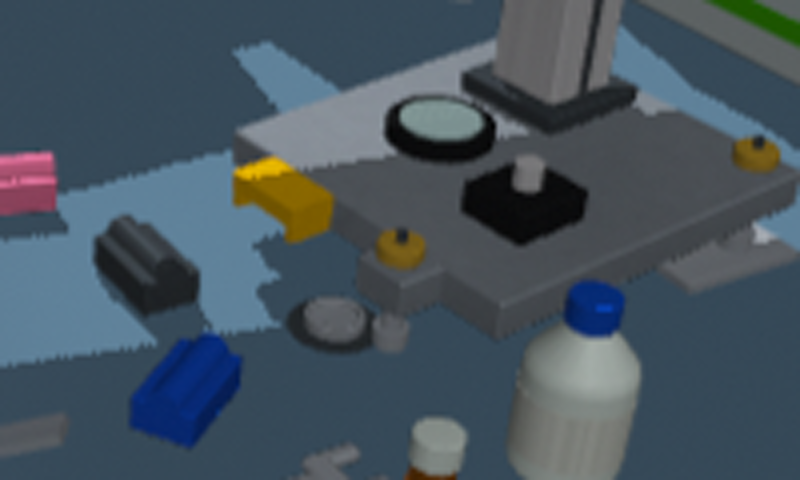

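```bash
cat >> h.py <<'E'
def brass(im,W):
    hsv=cv2.cvtColor(im,cv2.COLOR_RGB2HSV)
    m=((hsv[...,0]>15)&(hsv[...,0]<30)&(hsv[...,1]>110)&(W[...,2]>0.062)&(W[...,2]<0.1)).astype(np.uint8)
    n,l,st,c=cv2.connectedComponentsWithStats(m)
    return [(tuple(c[i].round(1)),st[i,4],np.nanmean(W[l==i],0)) for i in range(1,n) if st[i,4]>15]
def rigid(A,B):
    A=np.array(A);B=np.array(B);a=A.mean(0);b=B.mean(0)
    H=(A-a).T@(B-b); th=np.arctan2(H[0,1]-H[1,0],H[0,0]+H[1,1]); c,s=np.cos(th),np.sin(th)
    Rm=np.array([[c,-s],[s,c]]);t=b-Rm@a
    return th,t,(A@Rm.T+t-B)
E
python3 - <<'E'
from h import *
z=np.load('/tmp/top0.npz');W=z['W'];im=z['im']
B=brass(im,W)
for b in B: print(b)
def near(p): return min(B,key=lambda b:np.hypot(*(np.array(b[0])-p)))[2][:2]
F,P,Rr=near((242,222)),near((139,297)),near((133,214))
th,t,res=rigid([(0,0),(0,-.18),(-.235,-.14)],[P,Rr,F]);print('stand yaw',th,t,res.round(4))
c,s=np.cos(th),np.sin(th);Rm=np.array([[c,-s],[s,c]])
print('lug',Rm@[-.22,-.045]+t,'foot',Rm@[-.235,-.14]+t)
# yellow lug
hsv=cv2.cvtColor(im,cv2.COLOR_RGB2HSV)
m=(hsv[...,0]>15)&(hsv[...,0]<32)&(hsv[...,1]>150)&(W[...,2]<.062)&(W[...,2]>.045)
m[:,:237]=0;m[:,262:]=0;m[:250]=0
p=(W[m][:,:2]-t)@Rm;print('lug st frame',p.min(0),p.max(0),p.mean(0),W[m][:,2].mean())
# plate extents in stand frame
m=(W[...,2]>.045)&(W[...,2]<.066);m[:180]=0;m[320:]=0;m[:,:100]=0;m[:,242:]=0
p=(W[m][:,:2]-t)@Rm;print('plate',np.percentile(p,[1,99],axis=0))
# cup
q=ctrl.cut_out('top','seats')[0];m=q['region'];
p=W[m];print('cup',np.nanmean(p,0),q['extent'])
e,_=cv2.findContours(m.astype(np.uint8),0,1);(cx,cy),r=cv2.minEnclosingCircle(max(e,key=len));print('circ',cx,cy,r)
g=cv2.medianBlur(cv2.cvtColor(im,cv2.COLOR_RGB2GRAY),3)
print(cv2.HoughCircles(cv2.resize(g[215:260,235:280],None,fx=6,fy=6,interpolation=2),3,1.5,50,param1=80,param2=20,minRadius=35,maxRadius=75))
# fulcrum
m=(W[...,2]>.012)&(W[...,2]<.04);m[:250]=0;m[295:]=0;m[:,:270]=0;m[:,300:]=0
p=W[m][:,:2].astype(np.float32);print('fulc',cv2.minAreaRect(p*1000),W[m][:,2].max())
# bar
hsvm=(W[...,2]>.004)&(W[...,2]<.05);hsvm[:205]=0;hsvm[320:]=0;hsvm[:,:334]=0;hsvm[:,470:]=0
n,l,st,cc=cv2.connectedComponentsWithStats(hsvm.astype(np.uint8));i=1+st[1:,4].argmax()
p=W[l==i][:,:2].astype(np.float32);r=cv2.minAreaRect(p*1000);print('bar',r);
pc=p-p.mean(0);w,v=np.linalg.eigh(pc.T@pc);d=v[:,1]; d=d*np.sign(d[0]);print('dir',d,np.arctan2(d[1],d[0]),'ext',(pc@d).min(),(pc@d).max(),p.mean(0))
toe=p.mean(0)+d*(pc@d).max();print('toe end',toe,'origin',toe-d*.291, 'other',p.mean(0)+d*(pc@d).min())
red=(hsv[...,1]>150)&((hsv[...,0]<8)|(hsv[...,0]>172))&(l==i);print('red mean',W[red].mean(0))
E
```

```text
((np.float64(132.7), np.float64(214.3)), np.int32(100), array([0.6392217 , 0.37268875, 0.07080897]))
((np.float64(242.3), np.float64(221.6)), np.int32(85), array([0.61880591, 0.13633003, 0.06577281]))
((np.float64(139.2), np.float64(296.8)), np.int32(96), array([0.46073793, 0.35725971, 0.07031418]))
stand yaw 1.6545791944477166 [0.46007402 0.35789167] [[-0.0007  0.0006]
 [ 0.0002  0.0003]
 [ 0.0004 -0.0009]]
lug [0.52332685 0.14242919] foot [0.61924889 0.13543187]
lug st frame [-0.24859397 -0.07051336] [-0.21811549 -0.01969935] [-0.23394347 -0.04936921] 0.05370121909477939
plate [[-0.22104013 -0.1990505 ]
 [ 0.01707509  0.01779694]]
cup [0.59100399 0.11926937 0.0034851 ] [241.8, 225.9, 264.1, 246.1]
circ 253.65383911132812 236.73077392578125 10.998359680175781
[[[110.25 128.25  43.55]]]
fulc ((507.8228454589844, 50.75678253173828), (34.506595611572266, 59.40020751953125), 89.27812194824219) 0.033572958755889504
bar ((527.1751708984375, -214.64369201660156), (360.91180419921875, 31.65169334411621), 50.2137451171875)
dir [0.646448   0.76295805] 0.8678767 ext -0.16613726 0.1947984 [ 0.51543564 -0.22347707]
toe end [ 0.64136267 -0.07485406] origin [ 0.4532463  -0.29687488] other [ 0.40803653 -0.35023284]
red mean [ 0.44874463 -0.30054361  0.02464223]
```

```bash
cat >> h.py <<'E'
def plan(pos,jaw=None,n=None):
    """rows to go to pos(world TCP), jaw = world angle of tool y"""
    s=ctrl.get_state();M=R.from_rotvec(s['tool_rot']).as_matrix();p=np.array(s['position'])
    a=np.arctan2(M[1,1],M[0,1]); da=0 if jaw is None else jaw-a
    yu=-np.degrees(da)/6; D=np.array(pos)-p
    k=int(np.ceil(max(abs(yu),np.linalg.norm(D)/.025/.98)))
    n=n or max(5,5*int(np.ceil(k/5)))
    print('from',p.round(4),'jaw',round(a,4),'F',np.round(s['ft_force'],1),'g',round(float(s['grip_width']),3),'t',round(float(s['time']),2),'rows',n)
    for i in range(n):
        ai=a+da*i/n; y=np.array([np.cos(ai),np.sin(ai),0]);x=np.array([0,0,-1.]);z=np.cross(x,y)
        d=D/n/.025
        print([round(float(d@q),3) for q in (x,y,z)],round(yu/n,3), '' if i%5<4 else '\n',end='')
E
python3 -c "
from h import *
plan([.45,-.30,.14],-.705,20)"
```

```text
from [ 0.1556 -0.6311  0.2226] jaw -1.329 F [-0.2 -0.7 -0.2] g 1.004 t 0.55 rows 20
[0.165, -0.502, -0.73] -0.298 [0.165, -0.479, -0.746] -0.298 [0.165, -0.455, -0.76] -0.298 [0.165, -0.431, -0.774] -0.298 [0.165, -0.407, -0.787] -0.298 
[0.165, -0.382, -0.799] -0.298 [0.165, -0.357, -0.811] -0.298 [0.165, -0.332, -0.822] -0.298 [0.165, -0.306, -0.832] -0.298 [0.165, -0.28, -0.841] -0.298 
[0.165, -0.254, -0.849] -0.298 [0.165, -0.227, -0.857] -0.298 [0.165, -0.2, -0.863] -0.298 [0.165, -0.173, -0.869] -0.298 [0.165, -0.146, -0.874] -0.298 
[0.165, -0.119, -0.878] -0.298 [0.165, -0.091, -0.881] -0.298 [0.165, -0.064, -0.884] -0.298 [0.165, -0.036, -0.885] -0.298 [0.165, -0.008, -0.886] -0.298
```

>>> servo_tool:
  dp:
    - [0.165,-0.5,-0.73]
    - [0.165,-0.48,-0.75]
    - [0.165,-0.455,-0.76]
    - [0.165,-0.43,-0.77]
    - [0.165,-0.41,-0.79]
  yaw: [-0.3,-0.3,-0.3,-0.3,-0.3]
  fingers: 1

```text
time: 1.05
position: [0.2298, -0.5476, 0.2019]
tool_rot: [2.001, 0.405, -2.001]
ft_force: [-0.2, 0.7, 0.6]
grip_width: 1.002
```

>>> servo_tool:
  dp:
    - [0.165,-0.38,-0.8]
    - [0.165,-0.36,-0.81]
    - [0.165,-0.33,-0.82]
    - [0.165,-0.31,-0.83]
    - [0.165,-0.28,-0.84]
  yaw: [-0.3,-0.3,-0.3,-0.3,-0.3]

```text
time: 1.55
position: [0.3038, -0.464, 0.181]
tool_rot: [1.905, 0.546, -1.905]
ft_force: [-0.0, -0.2, 0.2]
grip_width: 1.001
```

>>> servo_tool:
  dp:
    - [0.165,-0.25,-0.85]
    - [0.165,-0.23,-0.86]
    - [0.165,-0.2,-0.86]
    - [0.165,-0.17,-0.87]
    - [0.165,-0.15,-0.87]
  yaw: [-0.3,-0.3,-0.3,-0.3,-0.3]

```text
time: 2.05
position: [0.3772, -0.381, 0.1604]
tool_rot: [1.805, 0.675, -1.805]
ft_force: [0.0, -0.4, 1.4]
grip_width: 0.999
```

>>> servo_tool:
  dp:
    - [0.165,-0.12,-0.88]
    - [0.165,-0.09,-0.88]
    - [0.165,-0.06,-0.88]
    - [0.165,-0.04,-0.88]
    - [0.165,-0.01,-0.88]
  yaw: [-0.3,-0.3,-0.3,-0.3,-0.3]

```text
time: 2.55
position: [0.4501, -0.2983, 0.1397]
tool_rot: [1.702, 0.794, -1.702]
ft_force: [-0.2, -0.4, -0.4]
grip_width: 0.996
```

```bash
python3 - <<'E'
from h import *
plan([.45,-.30,.14],-.705,5)
s=ctrl.get_state();im,d=ctrl.get_image('wrist');save('w1',im);W=cloud('wrist',d,s)
hsv=cv2.cvtColor(im,cv2.COLOR_RGB2HSV)
m=(hsv[...,1]>150)&((hsv[...,0]<8)|(hsv[...,0]>172))&(W[...,2]<.05)
p=W[m];print(m.sum(),p.mean(0))
p2=p[:,:2].astype(np.float32)*1000;r=cv2.minAreaRect(p2);print(r, p[:,2].max())
pc=p2-p2.mean(0);w,v=np.linalg.eigh(pc.T@pc);print(v[:,1],np.arctan(v[1,1]/v[0,1]))
E
```

```text
from [ 0.4501 -0.2983  0.1397] jaw -0.6981 F [-0.2 -0.4 -0.4] g 0.996 t 2.55 rows 5
[-0.002, 0.008, 0.011] 0.013 [-0.002, 0.008, 0.011] 0.013 [-0.002, 0.008, 0.011] 0.013 [-0.002, 0.008, 0.011] 0.013 [-0.002, 0.008, 0.011] 0.013 
3813 [ 0.45253629 -0.29864928  0.02575884]
((504.54901123046875, -348.4991760253906), (111.32963562011719, 173.5623779296875), 47.74629211425781) 0.029528545882198554
[0.53565866 0.8444346 ] 1.0055088
```

View pics/w1.png

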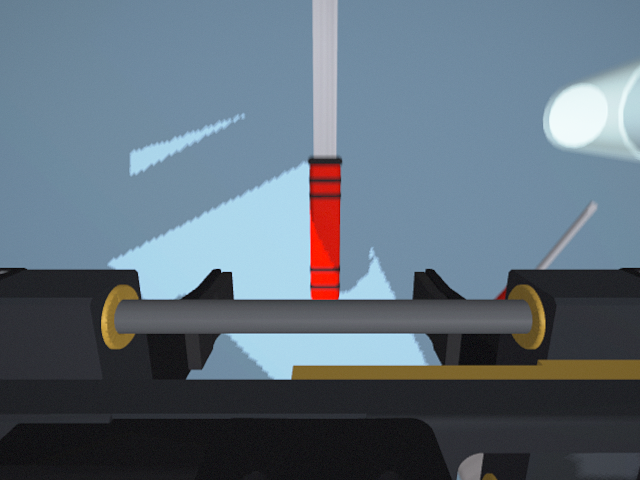

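```bash
python3 - <<'E'
from h import *
s=ctrl.get_state();im,d=ctrl.get_image('wrist');W=cloud('wrist',d,s)
M=R.from_rotvec(s['tool_rot']).as_matrix();p0=np.array(s['position'])
for v in (10,60,120,155,163,175,230,290,296):
    row=W[v,280:360];ok=row[:,2]>.006
    q=(row[ok]-p0)@M
    print(v,q.mean(0).round(4),row[ok][:,2].max().round(4), np.where(ok)[0][[0,-1]]+280)
E
```

```text
10 [ 0.1295  0.002  -0.162 ] 0.0125 [315 339]
60 [ 0.1292  0.0017 -0.1291] 0.0116 [315 338]
120 [ 0.1291  0.0015 -0.0867] 0.0118 [315 337]
155 [ 0.1292  0.0015 -0.0604] 0.0115 [315 337]
163 [ 0.1292  0.0015 -0.0542] 0.0118 [315 337]
175 [ 0.1138  0.0014 -0.0461] 0.0278 [312 340]
230 [ 0.1137  0.0011 -0.0033] 0.027 [311 340]
290 [0.1133 0.0008 0.0473] 0.0272 [311 339]
296 [0.1129 0.0004 0.0524] 0.0276 [310 339]
```

>>> servo_tool:
  dp:
    - [0.9,0.04,0.05]
    - [0.9,0,0]
    - [0.9,0,0]
    - [0.9,0,0]
    - [0.8,0,0]
  yaw: [0,0,0,0,0]

```text
time: 3.15
position: [0.4484, -0.3018, 0.0289]
tool_rot: [1.704, 0.791, -1.705]
ft_force: [-0.4, 0.2, -0.3]
grip_width: 1.0
```

>>> servo_tool:
  dp:
    - [0.4,0,0]
    - [0.3,0,0]
    - [0.2,0,0]
    - [0.1,0,0]
    - [0,0,0]
  yaw: [0,0,0,0,0]

```text
time: 3.65
position: [0.4491, -0.3015, 0.0054]
tool_rot: [1.704, 0.791, -1.704]
ft_force: [1.2, -0.9, 0.5]
grip_width: 1.003
```

>>> servo_tool:
  dp:
    - [0,0,0]
    - [0,0,0]
    - [0,0,0]
    - [0,0,0]
    - [0,0,0]
  yaw: [0,0,0,0,0]
  fingers: 0
  grip_force: 12

```text
time: 4.15
position: [0.4489, -0.3013, 0.0052]
tool_rot: [1.704, 0.792, -1.704]
ft_force: [-0.7, -0.4, 0.2]
grip_width: 0.633
```

>>> servo_tool:
  dp:
    - [0,0,0]
    - [0,0,0]
    - [0,0,0]
    - [0,0,0]
    - [0,0,0]
  yaw: [0,0,0,0,0]

```text
time: 4.65
position: [0.449, -0.3013, 0.0051]
tool_rot: [1.704, 0.792, -1.704]
ft_force: [-0.5, 0.2, -0.6]
grip_width: 0.273
```

>>> servo_tool:
  dp:
    - [0,0,0]
    - [0,0,0]
    - [0,0,0]
    - [0,0,0]
    - [0,0,0]
  yaw: [0,0,0,0,0]

```text
time: 5.15
position: [0.4489, -0.3013, 0.005]
tool_rot: [1.704, 0.792, -1.704]
ft_force: [0.6, -0.6, -0.7]
grip_width: 0.276
```

>>> servo_tool:
  dp:
    - [-0.3,0,0]
    - [-0.3,0,-0.02]
    - [-0.3,0,-0.04]
    - [-0.3,0,-0.05]
    - [-0.3,0,-0.05]
  yaw: [0,0,0,0,0]

```text
time: 5.65
position: [0.4516, -0.2979, 0.0433]
tool_rot: [1.704, 0.792, -1.704]
ft_force: [1.6, -0.6, -3.3]
grip_width: 0.274
```

>>> servo_tool:
  dp:
    - [-0.32,0,-0.06]
    - [-0.32,0,-0.07]
    - [-0.32,0,-0.08]
    - [-0.32,0,-0.09]
    - [-0.32,0,-0.1]
  yaw: [0,0,0,0,0]

```text
time: 6.15
position: [0.458, -0.2904, 0.0832]
tool_rot: [1.704, 0.792, -1.704]
ft_force: [-0.1, 1.0, -3.1]
grip_width: 0.275
```

```bash
cat >> h.py <<'E'
def barpose(tag=None):
    """pitch of shaft from wrist cloud, in tool frame"""
    s=ctrl.get_state();im,d=ctrl.get_image('wrist');
    if tag: save(tag,im)
    W=cloud('wrist',d,s);M=R.from_rotvec(s['tool_rot']).as_matrix();p0=np.array(s['position'])
    T=(W-p0)@M
    g=(np.abs(T[...,1])<.007)&(T[...,2]<-.058)&(T[...,2]>-.21)
    v,u=np.where(g);q=T[g]
    # topmost (robust): bin along z
    out=[]
    for z0 in np.arange(-.21,-.058,.01):
        b=q[(q[:,2]>z0)&(q[:,2]<=z0+.01)]
        if len(b)>10: out.append((z0+.005,np.percentile(b[:,0],20),len(b)))
    o=np.array(out)
    return s,T,o
E
python3 - <<'E'
from h import *
s,T,o=barpose('w2');print(s['position'],s['ft_force'],s['time']);print(o.round(4))
im,d=ctrl.get_image('scene');save('s2',im)
E
```

```text
[ 0.45798496 -0.29037345  0.08319754] [-0.13885777  1.02255986 -3.13140989] 6.15
[[-1.45e-01  4.75e-02  5.50e+01]
 [-1.35e-01  4.47e-02  5.15e+02]
 [-1.25e-01  4.10e-02  5.35e+02]
 [-1.15e-01  3.73e-02  5.37e+02]
 [-1.05e-01  3.36e-02  5.36e+02]
 [-9.50e-02  2.98e-02  5.49e+02]
 [-8.50e-02  2.61e-02  5.94e+02]
 [-7.50e-02  2.25e-02  6.04e+02]
 [-6.50e-02  1.84e-02  6.69e+02]
 [-5.50e-02 -1.90e-03  1.58e+02]]
```

View pics/w2.png

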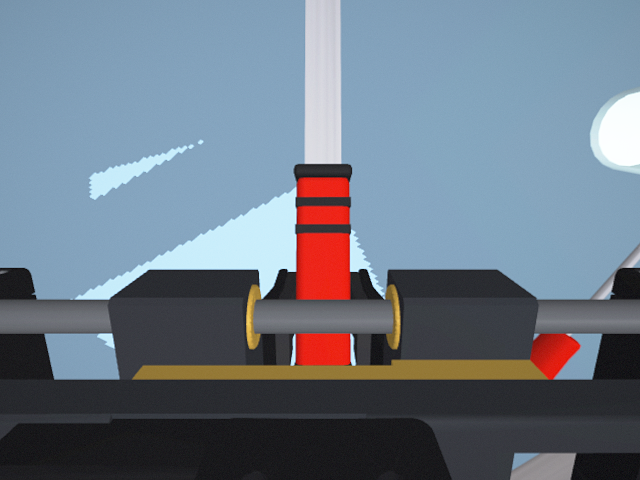

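View pics/s2.png

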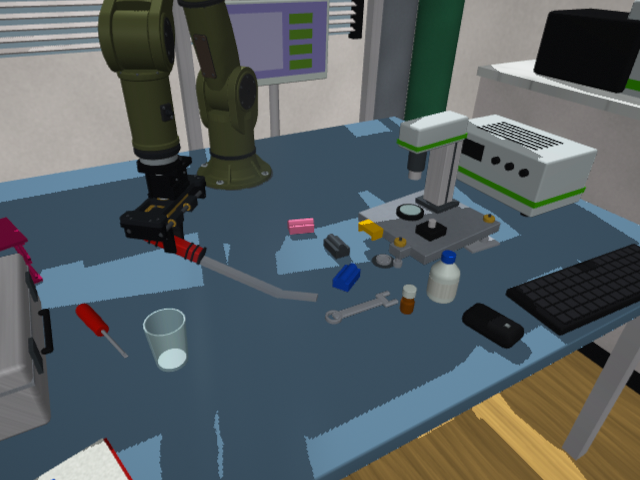

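>>> servo_tool:
  dp:
    - [-0.15,0,-0.04]
    - [0,0,0]
    - [0,0,0]
    - [0,0,0]
    - [0,0,0]
  yaw: [0,0,0,0,0]

```text
time: 6.75
position: [0.4584, -0.2898, 0.0861]
tool_rot: [1.704, 0.792, -1.704]
ft_force: [0.2, 0.8, -1.6]
grip_width: 0.274
```

>>> servo_tool:
  dp:
    - [0,0,0]
    - [0,0,0]
    - [0,0,0]
    - [0,0,0]
    - [0,0,0]
  yaw: [0,0,0,0,0]
  grip_force: 60

```text
time: 7.25
position: [0.4585, -0.2898, 0.0863]
tool_rot: [1.704, 0.792, -1.704]
ft_force: [-0.2, 0.5, -1.6]
grip_width: 0.269
```

>>> servo_tool:
  dp:
    - [-0.2,0,0]
    - [-0.3,0,0]
    - [-0.4,0,0]
    - [-0.5,0,0]
    - [-0.5,0,0]
  yaw: [0,0,0,0,0]

```text
time: 7.75
position: [0.4587, -0.2899, 0.1352]
tool_rot: [1.704, 0.791, -1.703]
ft_force: [1.0, -0.9, -4.8]
grip_width: 0.269
```

```bash
cat >> h.py <<'E'
def fitbar(tag=None):
    s,T,o=barpose(tag)
    o=o[(o[:,0]<-.062)&(o[:,2]>150)]
    k,b=np.polyfit(o[:,0],o[:,1],1);th=np.arctan(-k)
    # lateral
    ys=[]
    for z0 in (-.13,-.07):
        m=(np.abs(T[...,2]-z0)<.004)&(np.abs(T[...,0]-(k*z0+b))<.004)&(np.abs(T[...,1])<.03)
        ys.append(np.median(T[m][:,1]))
    # handle front end: points of handle top
    m=(np.abs(T[...,1])<.006)&(T[...,2]<-.03)&(T[...,2]>-.08)&(T[...,0]<k*T[...,2]+b-.008)
    q=T[m];u=np.array([np.sin(th),-np.cos(th)]);n=np.array([-np.cos(th),-np.sin(th)])
    a=q[:,[0,2]]@u; smax=np.percentile(a,99)
    c=np.dot([b,0],n)-.010   # underside offset along n
    O=(smax-.055)*u+c*n
    tip=O+.291*u+.037*n;bend=O+.22*u
    print('t',round(float(s['time']),2),'tcp',np.round(s['position'],4),'F',np.round(s['ft_force'],1),'pitch',round(th,4),'O',O.round(4),'tip',tip.round(4),'bend',bend.round(4),'y',np.round(ys,4))
    M=R.from_rotvec(s['tool_rot']).as_matrix();y=ys[1]+(ys[0]-ys[1])*(.28-.07)/.06
    print('tip world',(np.array(s['position'])+M@[tip[0],y,tip[1]]).round(4), 'jaw',round(np.arctan2(M[1,1],M[0,1]),4))
    return s,th,O,tip
E
python3 - <<'E'
from h import *
fitbar('w3')
E
```

```text
t 7.75 tcp [ 0.4587 -0.2899  0.1352] F [ 1.  -0.9 -4.8] pitch 0.3811 O [0.0047 0.001 ] tip [ 0.0787 -0.2829] bend [ 0.0866 -0.2032] y [-0.001  -0.0015]
tip world [ 0.6414 -0.0739  0.0565] jaw -0.7006
```

```bash
python3 -c "
from h import *
plan([.4931,-.2092,.165],-.0858,15)"
```

```text
from [ 0.46   -0.2906  0.1376] jaw -0.7006 F [ 0.7 -0.1 -1.7] g 0.271 t 7.8 rows 15
[-0.073, -0.073, -0.223] -0.391 [-0.073, -0.063, -0.226] -0.391 [-0.073, -0.054, -0.228] -0.391 [-0.073, -0.045, -0.23] -0.391 [-0.073, -0.035, -0.232] -0.391 
[-0.073, -0.026, -0.233] -0.391 [-0.073, -0.016, -0.234] -0.391 [-0.073, -0.007, -0.234] -0.391 [-0.073, 0.003, -0.234] -0.391 [-0.073, 0.013, -0.234] -0.391 
[-0.073, 0.022, -0.233] -0.391 [-0.073, 0.032, -0.232] -0.391 [-0.073, 0.041, -0.231] -0.391 [-0.073, 0.051, -0.229] -0.391 [-0.073, 0.06, -0.226] -0.391
```

>>> servo_tool:
  dp:
    - [-0.22,-0.07,-0.22]
    - [-0.22,-0.06,-0.23]
    - [-0.22,-0.05,-0.23]
    - [-0.22,-0.045,-0.23]
    - [-0.22,-0.035,-0.23]
  yaw: [-0.3,-0.4,-0.4,-0.4,-0.4]

```text
time: 8.3
position: [0.47, -0.2619, 0.1614]
tool_rot: [1.566, 0.932, -1.566]
ft_force: [-0.3, -0.5, -4.8]
grip_width: 0.27
```

>>> servo_tool:
  dp:
    - [0,-0.025,-0.23]
    - [0,-0.015,-0.23]
    - [0,-0.005,-0.23]
    - [0,0.003,-0.23]
    - [0,0.013,-0.23]
  yaw: [-0.4,-0.4,-0.4,-0.4,-0.4]

```text
time: 8.8
position: [0.4811, -0.2354, 0.1612]
tool_rot: [1.419, 1.059, -1.419]
ft_force: [-0.7, -0.4, -3.8]
grip_width: 0.272
```

>>> servo_tool:
  dp:
    - [0,0.02,-0.23]
    - [0,0.03,-0.23]
    - [0,0.04,-0.23]
    - [0,0.05,-0.23]
    - [0,0.06,-0.23]
  yaw: [-0.4,-0.4,-0.4,-0.4,-0.38]

```text
time: 9.3
position: [0.492, -0.2084, 0.1613]
tool_rot: [1.269, 1.17, -1.269]
ft_force: [0.3, 0.0, -3.8]
grip_width: 0.274
```

```bash
python3 - <<'E'
from h import *
fitbar('w4')
im,d=ctrl.get_image('top');save('t4',im);W=cloud('top',d);np.savez('/tmp/t4.npz',im=im,W=W)
im,d=ctrl.get_image('scene');save('s4',im)
E
```

```text
t 9.3 tcp [ 0.492  -0.2084  0.1613] F [ 0.3  0.  -3.8] pitch 0.3823 O [0.0047 0.0005] tip [ 0.0789 -0.2833] bend [ 0.0867 -0.2036] y [-0.0004 -0.0009]
tip world [0.516  0.0738 0.0824] jaw -0.0814
```

View pics/t4.png

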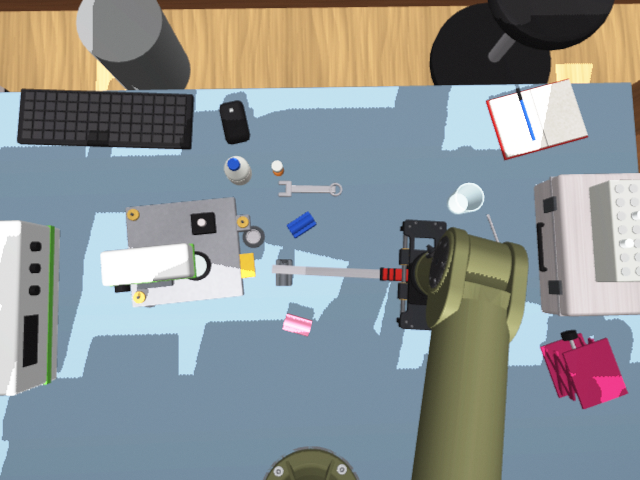

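View pics/w4.png

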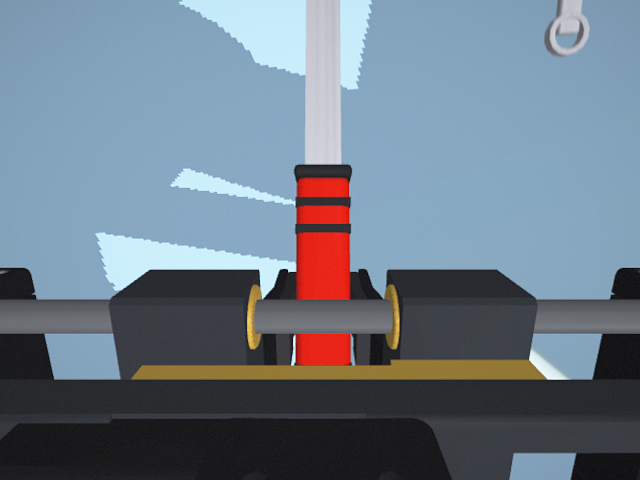

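View pics/s4.png

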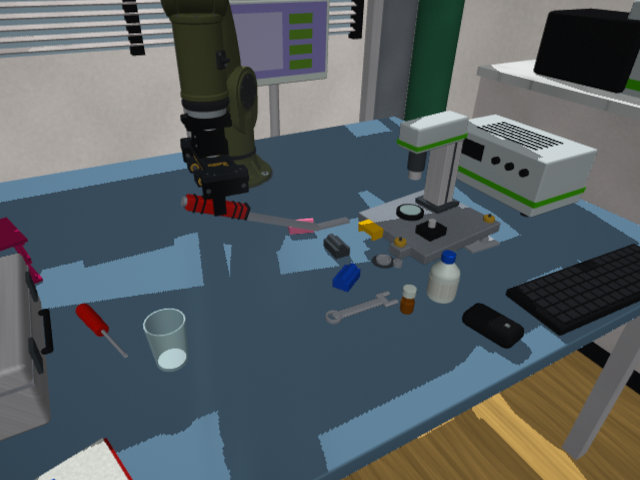

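```bash
python3 - <<'E'
from h import *
z=np.load('/tmp/t4.npz');W=z['W']
m=(W[...,2]>.06)&(W[...,2]<.13);m[:255]=0;m[290:]=0;m[:,:268]=0;m[:,385:]=0
n,l,st,cc=cv2.connectedComponentsWithStats(m.astype(np.uint8));i=1+st[1:,4].argmax();p=W[l==i]
e=p[p[:,1]>p[:,1].max()-.012];print('toe end',p[:,1].max(),e.mean(0),e[:,0].min(),e[:,0].max())
a=p[(p[:,1]<.0)&(p[:,1]>-.1)];k=np.polyfit(a[:,1],a[:,0],1);print('shaft x at y=.1424',np.polyval(k,.1424),'x at .05',np.polyval(k,.05),'yaw',np.pi/2-np.arctan(k[0]),'pitch',np.polyfit(a[:,1],a[:,2],1))
print(brass(z['im'],W))
E
```

```text
toe end 0.07184199661190677 [0.51491058 0.06601796 0.08229163] 0.5067018300238781 0.5239083206389814
shaft x at y=.1424 0.5217100886940442 x at .05 0.5140703039694771 yaw 1.4883023158441049 pitch [-0.39514984  0.08250148]
[((np.float64(132.8), np.float64(214.2)), np.int32(100), array([0.63934924, 0.37261257, 0.0706678 ])), ((np.float64(242.4), np.float64(221.8)), np.int32(90), array([0.61849251, 0.13601004, 0.06553644])), ((np.float64(139.0), np.float64(295.9)), np.int32(66), array([0.46269159, 0.35734416, 0.07095228]))]
```

>>> servo_tool:
  dp:
    - [0.3,0.03,0]
    - [0.4,0.03,0]
    - [0.4,0,0]
    - [0.35,0,0]
    - [0.25,0,0]
  yaw: [0,0,0,0,0]

```text
time: 9.95
position: [0.4927, -0.2091, 0.1173]
tool_rot: [1.271, 1.169, -1.272]
ft_force: [0.8, 1.3, -4.1]
grip_width: 0.272
```

```bash
python3 - <<'E'
from h import *
fitbar('w5')
im,d=ctrl.get_image('scene');save('s5',cv2.resize(im[190:290,280:440],None,fx=5,fy=5,interpolation=2))
E
```

```text
t 9.95 tcp [ 0.4927 -0.2091  0.1173] F [ 0.8  1.3 -4.1] pitch 0.3764 O [0.0052 0.0005] tip [ 0.0778 -0.2838] bend [ 0.0861 -0.2041] y [-0.0004 -0.0004]
tip world [0.5164 0.0738 0.0397] jaw -0.0851
```

View pics/s5.png

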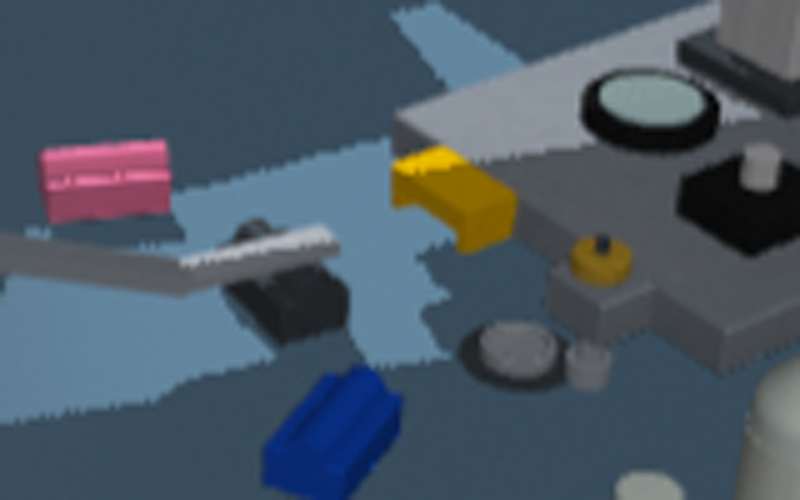

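>>> servo_tool:
  dp:
    - [0,0,-0.35]
    - [0,0,-0.4]
    - [0,0,-0.4]
    - [0,0,-0.4]
    - [0,0,-0.3]
  yaw: [0,0,0,0,0]

```text
time: 10.55
position: [0.4976, -0.1615, 0.1191]
tool_rot: [1.27, 1.168, -1.27]
ft_force: [-0.7, 0.7, -4.2]
grip_width: 0.267
```

```bash
python3 - <<'E'
from h import *
fitbar('w6')
im,d=ctrl.get_image('scene');save('s6',cv2.resize(im[190:290,280:440],None,fx=5,fy=5,interpolation=2))
im,d=ctrl.get_image('top');save('t6',cv2.resize(im[190:310,200:330],None,fx=5,fy=5,interpolation=2))
E
```

```text
t 10.55 tcp [ 0.4976 -0.1615  0.1191] F [-0.7  0.7 -4.2] pitch 0.3774 O [0.0052 0.0005] tip [ 0.078  -0.2837] bend [ 0.0862 -0.204 ] y [-0.0009 -0.0004]
tip world [0.5191 0.1214 0.041 ] jaw -0.0834
```

View pics/s6.png

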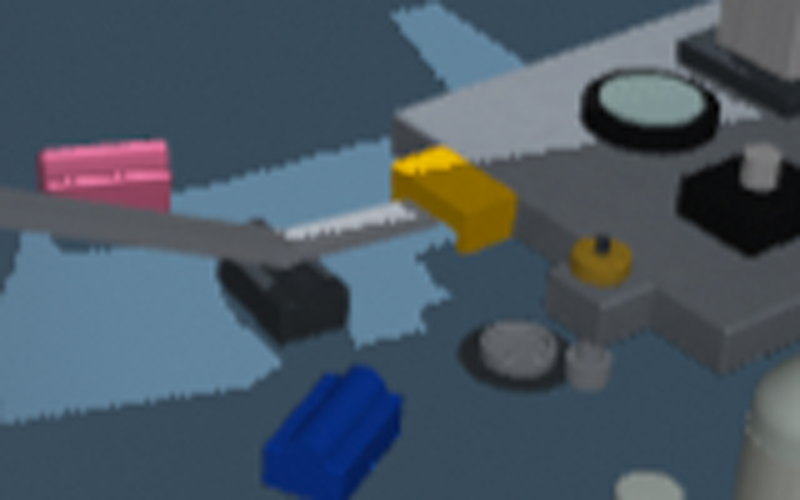

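View pics/t6.png

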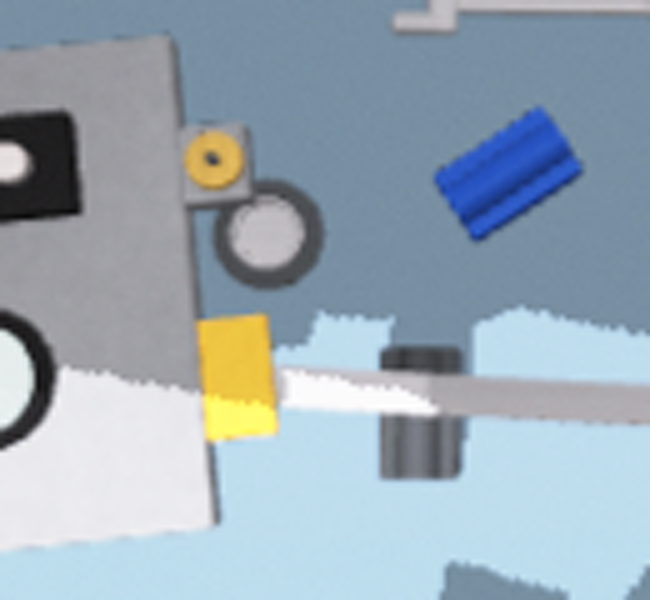

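>>> servo_tool:
  dp:
    - [0.04,0.04,-0.1]
    - [0.04,0.04,-0.15]
    - [0,0,-0.15]
    - [0,0,-0.1]
    - [0,0,-0.08]
  yaw: [0,0,0,0,0]

```text
time: 11.2
position: [0.5005, -0.1484, 0.1167]
tool_rot: [1.271, 1.168, -1.271]
ft_force: [0.3, -0.4, -3.9]
grip_width: 0.266
```

>>> servo_tool:
  dp:
    - [0,0,-0.03]
    - [0,0,-0.03]
    - [0,0,-0.02]
    - [0,0,0]
    - [0,0,0]
  yaw: [0,0,0,0,0]

```text
time: 11.7
position: [0.5006, -0.147, 0.1168]
tool_rot: [1.271, 1.168, -1.272]
ft_force: [-0.3, -0.7, -4.8]
grip_width: 0.268
```

```bash
python3 - <<'E'
from h import *
fitbar()
for i in range(3): ctrl.get_image('wrist');print(ctrl.get_state()['ft_force'])
E
```

```text
t 11.7 tcp [ 0.5006 -0.147   0.1168] F [-0.3 -0.7 -4.8] pitch 0.3772 O [0.0052 0.0005] tip [ 0.078  -0.2837] bend [ 0.0862 -0.2041] y [-0.0009 -0.0004]
tip world [0.5226 0.1359 0.0388] jaw -0.085
[ 0.58155825 -0.43485673 -4.15489495]
[-0.10335882  0.2958106  -3.83303821]
[-0.39577258  0.51480593 -4.51373277]
```

>>> servo_tool:
  dp:
    - [0,0,-0.04]
    - [0,0,-0.04]
    - [0,0,-0.03]
    - [0,0,-0.02]
    - [0,0,0]
  yaw: [0,0,0,0,0]

```text
time: 12.4
position: [0.501, -0.1435, 0.1168]
tool_rot: [1.271, 1.168, -1.271]
ft_force: [-0.5, -0.7, -3.9]
grip_width: 0.273
```

>>> servo_tool:
  dp:
    - [0,0,-0.03]
    - [0,0,-0.03]
    - [0,0,-0.02]
    - [0,0,0]
    - [0,0,0]
  yaw: [0,0,0,0,0]

```text
time: 12.9
position: [0.5011, -0.1416, 0.1168]
tool_rot: [1.271, 1.168, -1.272]
ft_force: [0.1, -0.4, -4.2]
grip_width: 0.271
```

>>> servo_tool:
  dp:
    - [0,0,-0.02]
    - [0,0,-0.02]
    - [0,0,0]
    - [0,0,0]
    - [0,0,0]
  yaw: [0,0,0,0,0]

```text
time: 13.4
position: [0.5012, -0.1406, 0.1168]
tool_rot: [1.271, 1.168, -1.271]
ft_force: [1.1, -1.2, -3.2]
grip_width: 0.271
```

>>> servo_tool:
  dp:
    - [0,0,-0.02]
    - [0,0,-0.02]
    - [0,0,0]
    - [0,0,0]
    - [0,0,0]
  yaw: [0,0,0,0,0]

```text
time: 13.9
position: [0.5013, -0.1396, 0.1168]
tool_rot: [1.271, 1.168, -1.272]
ft_force: [-0.0, 1.0, -3.3]
grip_width: 0.271
```

>>> servo_tool:
  dp:
    - [0,0,-0.02]
    - [0,0,-0.02]
    - [0,0,0]
    - [0,0,0]
    - [0,0,0]
  yaw: [0,0,0,0,0]

```text
time: 14.4
position: [0.5014, -0.1387, 0.1168]
tool_rot: [1.271, 1.168, -1.272]
ft_force: [-0.5, -0.8, -4.4]
grip_width: 0.274
```

```bash
python3 - <<'E'
from h import *
fitbar()
f=[]
for i in range(3): ctrl.get_image('wrist');f.append(ctrl.get_state()['ft_force'])
print(np.mean(f,0))
im,d=ctrl.get_image('scene');save('s7',cv2.resize(im[190:290,280:440],None,fx=5,fy=5,interpolation=2))
im,d=ctrl.get_image('top');save('t7',cv2.resize(im[190:310,200:330],None,fx=5,fy=5,interpolation=2))
E
```

```text
t 14.4 tcp [ 0.5014 -0.1387  0.1168] F [-0.5 -0.8 -4.4] pitch 0.377 O [0.0052 0.0006] tip [ 0.0779 -0.2836] bend [ 0.0862 -0.204 ] y [-0.0009 -0.0009]
tip world [0.5245 0.144  0.0388] jaw -0.0849
[ 0.22090016 -0.22718904 -4.12020019]
```

View pics/t7.png

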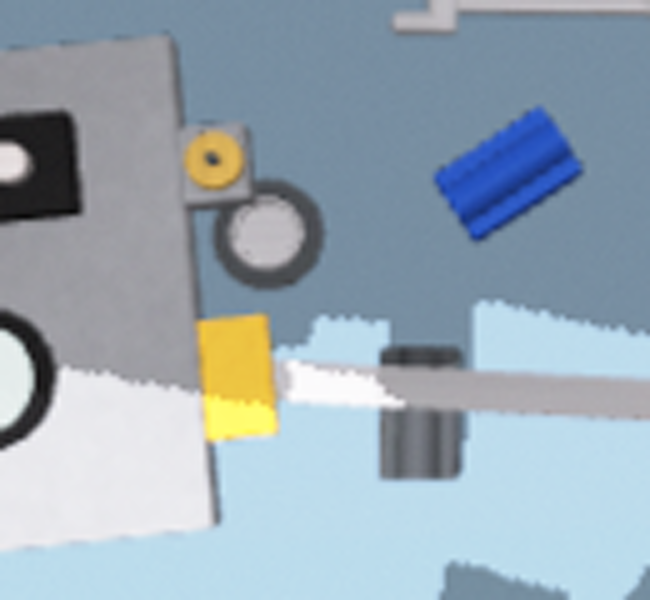

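View pics/s7.png

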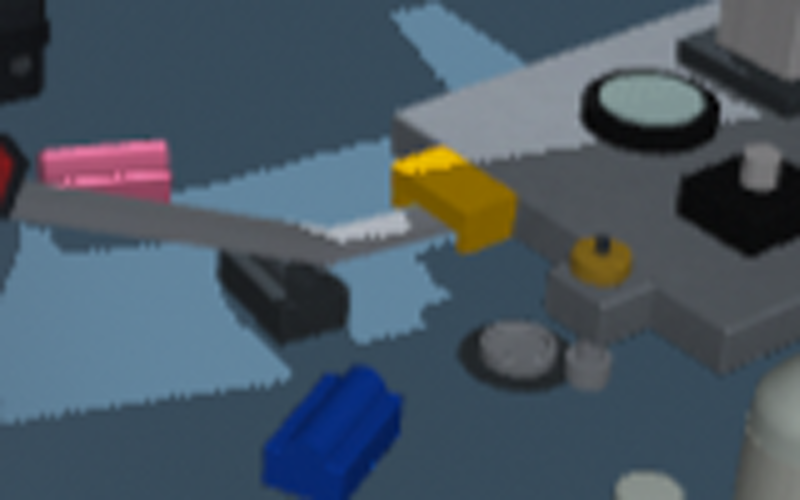

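>>> servo_tool:
  dp:
    - [0,0,-0.02]
    - [0,0,-0.02]
    - [0,0,0]
    - [0,0,0]
    - [0,0,0]
  yaw: [0,0,0,0,0]

```text
time: 15.2
position: [0.5015, -0.1377, 0.1168]
tool_rot: [1.271, 1.168, -1.272]
ft_force: [-0.3, -0.1, -3.9]
grip_width: 0.269
```

>>> servo_tool:
  dp:
    - [0,0,-0.02]
    - [0,0,-0.02]
    - [0,0,0]
    - [0,0,0]
    - [0,0,0]
  yaw: [0,0,0,0,0]

```text
time: 15.7
position: [0.5016, -0.1366, 0.1168]
tool_rot: [1.271, 1.168, -1.272]
ft_force: [-0.1, -0.5, -5.2]
grip_width: 0.275
```

>>> servo_tool:
  dp:
    - [0,0,-0.02]
    - [0,0,-0.02]
    - [0,0,0]
    - [0,0,0]
    - [0,0,0]
  yaw: [0,0,0,0,0]

```text
time: 16.2
position: [0.5016, -0.1358, 0.1168]
tool_rot: [1.271, 1.168, -1.272]
ft_force: [1.3, -1.7, -4.0]
grip_width: 0.272
```

>>> servo_tool:
  dp:
    - [0,0,-0.02]
    - [0,0,-0.02]
    - [0,0,0]
    - [0,0,0]
    - [0,0,0]
  yaw: [0,0,0,0,0]

```text
time: 16.7
position: [0.5017, -0.1355, 0.117]
tool_rot: [1.271, 1.167, -1.272]
ft_force: [-0.7, -4.3, -3.5]
grip_width: 0.276
```

>>> servo_tool:
  dp:
    - [0,0,-0.02]
    - [0,0,0]
    - [0,0,0]
    - [0,0,0]
    - [0,0,0]
  yaw: [0,0,0,0,0]

```text
time: 17.2
position: [0.5018, -0.1354, 0.117]
tool_rot: [1.271, 1.166, -1.272]
ft_force: [0.4, -5.7, -2.4]
grip_width: 0.269
```

```bash
python3 - <<'E'
from h import *
fitbar()
f=[]
for i in range(4): ctrl.get_image('wrist');f.append(ctrl.get_state()['ft_force'])
print(np.mean(f,0))
im,d=ctrl.get_image('top');save('t8',im);W=cloud('top',d);B=brass(im,W)
for b in B: print(b)
E
```

```text
t 17.2 tcp [ 0.5018 -0.1354  0.117 ] F [ 0.4 -5.7 -2.4] pitch 0.3775 O [0.0051 0.0004] tip [ 0.078  -0.2837] bend [ 0.0862 -0.2041] y [-0.0009 -0.0004]
tip world [0.524  0.1473 0.0386] jaw -0.0856
[-0.23728611 -5.47544967 -2.41101823]
((np.float64(132.8), np.float64(214.3)), np.int32(101), array([0.63924161, 0.37257726, 0.0708578 ]))
((np.float64(242.4), np.float64(221.7)), np.int32(90), array([0.6186182 , 0.13613197, 0.06569788]))
((np.float64(138.9), np.float64(296.4)), np.int32(82), array([0.46164664, 0.35767857, 0.07070246]))
```

```bash
cat > lev.py <<'E'
import numpy as np
from scipy.optimize import brentq
G=(-.0085,.0225)
def state(th,tiph,ridge=-.092):
    u=np.array([np.cos(th),-np.sin(th)]);n=np.array([np.sin(th),np.cos(th)])  # (h,z)
    # O+291u+37n has h=tiph ; underside tangent to circle C=(ridge,.019) r .010: (C-O).n=-.010
    # O.h known
    Oh=tiph-(.291*u[0]+.037*n[0])
    C=np.array([ridge,.019])
    # (C.h-Oh)*n0+(C.z-Oz)*n1=-.010
    Oz=C[1]+((C[0]-Oh)*n[0]+.010)/n[1]
    O=np.array([Oh,Oz]);tip=O+.291*u+.037*n;g=O+G[0]*u+G[1]*n
    return O,tip,g
if __name__=='__main__':
    for th in np.arange(.40,.04,-.02):
        for r in (-.088,-.092):
            O,t,g=state(th,0,r);print(round(th,3),r,'tipz',(t[1]*1e3).round(1),'tcp h,z',(g*1e3).round(1)-[0,19],end=' | ')
        print()
E
python3 lev.py
```

```text
0.4 -0.088 tipz 32.8 tcp h,z [-281.5  117.1] | 0.4 -0.092 tipz 31.1 tcp h,z [-281.5  115.4] | 
0.38 -0.088 tipz 34.5 tcp h,z [-283.5  113.1] | 0.38 -0.092 tipz 32.9 tcp h,z [-283.5  111.5] | 
0.36 -0.088 tipz 36.1 tcp h,z [-285.4  109. ] | 0.36 -0.092 tipz 34.6 tcp h,z [-285.4  107.5] | 
0.34 -0.088 tipz 37.7 tcp h,z [-287.2  104.9] | 0.34 -0.092 tipz 36.3 tcp h,z [-287.2  103.5] | 
0.32 -0.088 tipz 39.4 tcp h,z [-288.9  100.8] | 0.32 -0.092 tipz 38.0 tcp h,z [-288.9   99.5] | 
0.3 -0.088 tipz 41.0 tcp h,z [-290.4   96.6] | 0.3 -0.092 tipz 39.7 tcp h,z [-290.4   95.4] | 
0.28 -0.088 tipz 42.6 tcp h,z [-291.8   92.4] | 0.28 -0.092 tipz 41.4 tcp h,z [-291.8   91.3] | 
0.26 -0.088 tipz 44.2 tcp h,z [-293.2   88.2] | 0.26 -0.092 tipz 43.2 tcp h,z [-293.2   87.1] | 
0.24 -0.088 tipz 45.9 tcp h,z [-294.4   84. ] | 0.24 -0.092 tipz 44.9 tcp h,z [-294.4   83. ] | 
0.22 -0.088 tipz 47.5 tcp h,z [-295.4   79.7] | 0.22 -0.092 tipz 46.6 tcp h,z [-295.4   78.8] | 
0.2 -0.088 tipz 49.1 tcp h,z [-296.4   75.4] | 0.2 -0.092 tipz 48.3 tcp h,z [-296.4   74.6] | 
0.18 -0.088 tipz 50.8 tcp h,z [-297.3   71.1] | 0.18 -0.092 tipz 50.0 tcp h,z [-297.3   70.4] | 
0.16 -0.088 tipz 52.4 tcp h,z [-298.    66.8] | 0.16 -0.092 tipz 51.8 tcp h,z [-298.    66.2] | 
0.14 -0.088 tipz 54.1 tcp h,z [-298.6   62.5] | 0.14 -0.092 tipz 53.5 tcp h,z [-298.6   61.9] | 
0.12 -0.088 tipz 55.7 tcp h,z [-299.1   58.2] | 0.12 -0.092 tipz 55.2 tcp h,z [-299.1   57.7] | 
0.1 -0.088 tipz 57.4 tcp h,z [-299.5   53.9] | 0.1 -0.092 tipz 57.0 tcp h,z [-299.5   53.5] | 
0.08 -0.088 tipz 59.1 tcp h,z [-299.7   49.6] | 0.08 -0.092 tipz 58.8 tcp h,z [-299.7   49.3] | 
0.06 -0.088 tipz 60.8 tcp h,z [-299.8   45.3] | 0.06 -0.092 tipz 60.6 tcp h,z [-299.8   45. ] |
```

>>> servo_tool:
  dp:
    - [0,0,0.03]
    - [0.05,0,0.03]
    - [0.05,0,0.02]
    - [0.05,0,0.02]
    - [0.05,0,0.02]
  yaw: [0,0,0,0,0]

```text
time: 18.0
position: [0.5015, -0.136, 0.1114]
tool_rot: [1.272, 1.169, -1.271]
ft_force: [0.1, -0.9, -4.4]
grip_width: 0.271
```

>>> servo_tool:
  dp:
    - [0.07,0,0.03]
    - [0.07,0,0.03]
    - [0.07,0,0.03]
    - [0.07,0,0.03]
    - [0.07,0,0.03]
  yaw: [0,0,0,0,0]

```text
time: 18.5
position: [0.5017, -0.1397, 0.1033]
tool_rot: [1.273, 1.169, -1.27]
ft_force: [-0.7, 2.2, 0.8]
grip_width: 0.268
```

```bash
python3 - <<'E'
from h import *
fitbar()
f=[]
for i in range(2): ctrl.get_image('wrist');f.append(ctrl.get_state()['ft_force'])
print(np.mean(f,0))
E
```

```text
t 18.5 tcp [ 0.5017 -0.1397  0.1033] F [-0.7  2.2  0.8] pitch 0.3456 O [ 0.0044 -0.0003] tip [ 0.0682 -0.2866] bend [ 0.079  -0.2073] y [-0.0009 -0.0009]
tip world [0.5251 0.146  0.0355] jaw -0.0845
[0.19764372 3.17977794 1.05278095]
```

>>> servo_tool:
  dp:
    - [0.1,0,0.04]
    - [0.1,0,0.035]
    - [0.1,0,0.035]
    - [0.1,0,0.035]
    - [0.1,0,0.035]
  yaw: [0,0,0,0,0]

```text
time: 19.15
position: [0.5008, -0.1455, 0.0903]
tool_rot: [1.271, 1.168, -1.272]
ft_force: [-0.0, 3.5, 1.4]
grip_width: 0.27
```

>>> servo_tool:
  dp:
    - [0.06,0,0.02]
    - [0.06,0,0.02]
    - [0.06,0,0.02]
    - [0.06,0,0.015]
    - [0.06,0,0.015]
  yaw: [0,0,0,0,0]

```text
time: 19.65
position: [0.5022, -0.1472, 0.0857]
tool_rot: [1.271, 1.166, -1.269]
ft_force: [-3.2, 6.3, 19.5]
grip_width: 0.271
```

```bash
python3 - <<'E'
from h import *
fitbar()
im,d=ctrl.get_image('scene');save('s9',cv2.resize(im[190:290,280:440],None,fx=5,fy=5,interpolation=2))
print(ctrl.get_state()['ft_force'])
E
```

```text
t 19.65 tcp [ 0.5022 -0.1472  0.0857] F [-3.2  6.3 19.5] pitch 0.3863 O [-0.0103 -0.0048] tip [ 0.0651 -0.2883] bend [ 0.0726 -0.2086] y [-0.0018     nan]
tip world [nan nan nan] jaw -0.0838
[-3.18768949  5.53964955 17.19480528]
  return _methods._mean(a, axis=axis, dtype=dtype,
  ret = ret.dtype.type(ret / rcount)
```

View pics/s9.png

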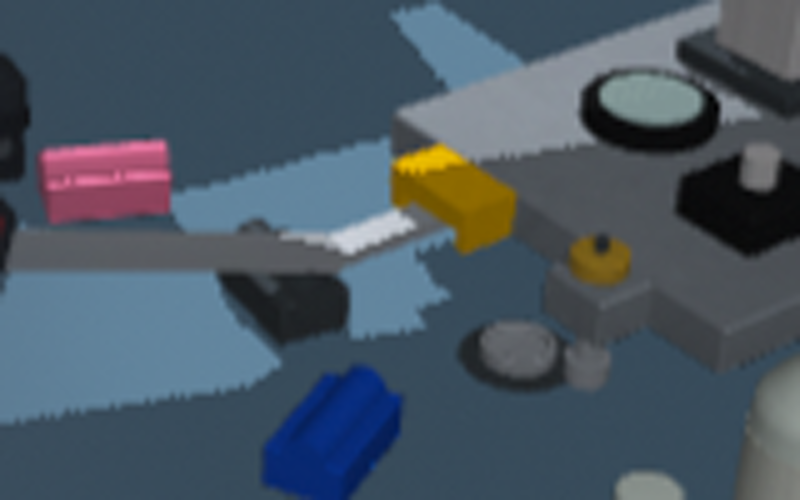

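```bash
python3 - <<'E'
from h import *
s,T,o=barpose('w9');print(o.round(4),s['ft_force'],s['torque'])
im,d=ctrl.get_image('top');W=cloud('top',d);save('t9',im)
for b in brass(im,W): print(b)
E
```

```text
[[-1.35e-01  2.88e-02  3.60e+02]
 [-1.25e-01  2.65e-02  6.48e+02]
 [-1.15e-01  2.39e-02  6.51e+02]
 [-1.05e-01  2.14e-02  6.53e+02]
 [-9.50e-02  1.89e-02  6.51e+02]
 [-8.50e-02  1.62e-02  6.42e+02]
 [-7.50e-02  1.36e-02  6.45e+02]
 [-6.50e-02 -7.10e-03  7.31e+02]
 [-5.50e-02 -8.30e-03  1.61e+02]] [-3.18768949  5.53964955 17.19480528] [1.94025268 0.85839195 0.2789271 ]
((np.float64(133.0), np.float64(214.3)), np.int32(99), array([0.63911986, 0.37206339, 0.07079613]))
((np.float64(242.6), np.float64(222.0)), np.int32(93), array([0.61793907, 0.13561842, 0.06557695]))
((np.float64(139.1), np.float64(296.5)), np.int32(85), array([0.46136623, 0.35742143, 0.07063249]))
```

View pics/w9.png

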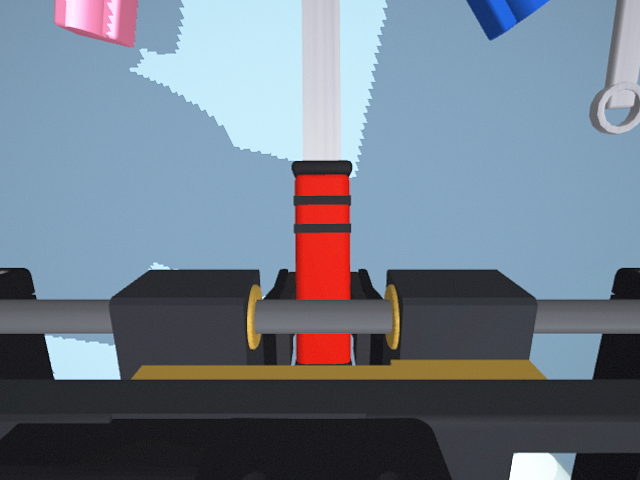

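```bash
sed -i 's/o=o\[(o\[:,0\]<-.062)&(o\[:,2\]>150)\]/o=o[(o[:,0]<-.08)\&(o[:,2]>150)]/; s/for z0 in (-.13,-.07)/for z0 in (-.13,-.085)/; s/y=ys\[1\]+(ys\[0\]-ys\[1\])\*(.28-.07)\/.06/y=np.mean(ys)/; s/(T\[...,2\]>-.08)&(T\[...,0\]<k/(T[...,2]>-.09)\&(T[...,0]<k/' h.py
python3 - <<'E'
from h import *
fitbar()
E
```

```text
t 19.85 tcp [ 0.5023 -0.1471  0.086 ] F [-4.3  6.1 17.7] pitch 0.2489 O [ 0.0056 -0.0026] tip [ 0.0414 -0.2937] bend [ 0.0598 -0.2158] y [-0.0018 -0.0014]
tip world [0.5253 0.1456 0.0442] jaw -0.0832
```

>>> servo_tool:
  dp:
    - [0.04,0,0.01]
    - [0.04,0,0.01]
    - [0.04,0,0.01]
    - [0,0,0]
    - [0,0,0]
  yaw: [0,0,0,0,0]

```text
time: 20.4
position: [0.5031, -0.1479, 0.0836]
tool_rot: [1.271, 1.164, -1.267]
ft_force: [-3.2, 6.7, 20.4]
grip_width: 0.272
```

```bash
python3 - <<'E'
from h import *
fitbar()
im,d=ctrl.get_image('top');W=cloud('top',d);save('t10',im)
for b in brass(im,W): print(b)
E
```

```text
t 20.4 tcp [ 0.5031 -0.1479  0.0836] F [-3.2  6.7 20.4] pitch 0.237 O [ 0.0057 -0.0031] tip [ 0.038  -0.2946] bend [ 0.0573 -0.2169] y [-0.0023 -0.0018]
tip world [0.5256 0.1458 0.0451] jaw -0.0828
((np.float64(133.1), np.float64(214.3)), np.int32(97), array([0.63920357, 0.37209188, 0.07025761]))
((np.float64(242.6), np.float64(222.1)), np.int32(96), array([0.617633  , 0.13551409, 0.06688799]))
((np.float64(138.9), np.float64(296.5)), np.int32(85), array([0.4613002 , 0.35782518, 0.07069588]))
```

>>> servo_tool:
  dp:
    - [0.06,0,0.015]
    - [0.07,0,0.015]
    - [0.07,0,0.015]
    - [0.07,0,0.015]
    - [0.07,0,0.01]
  yaw: [0,0,0,0,0]

```text
time: 21.0
position: [0.504, -0.1506, 0.0758]
tool_rot: [1.271, 1.162, -1.266]
ft_force: [-3.0, 4.2, 21.6]
grip_width: 0.27
```

>>> servo_tool:
  dp:
    - [0.07,0,0.01]
    - [0.07,0,0.01]
    - [0.07,0,0.01]
    - [0.05,0,0.01]
    - [0.03,0,0.01]
  yaw: [0,0,0,0,0]

```text
time: 21.5
position: [0.504, -0.1527, 0.0688]
tool_rot: [1.27, 1.16, -1.267]
ft_force: [-3.0, 2.8, 23.8]
grip_width: 0.268
```

```bash
python3 - <<'E'
from h import *
fitbar()
im,d=ctrl.get_image('top');W=cloud('top',d);save('t11',im);np.savez('/tmp/t11.npz',im=im,W=W)
for b in brass(im,W): print(b)
im,d=ctrl.get_image('scene');save('s11',cv2.resize(im[190:290,280:440],None,fx=5,fy=5,interpolation=2))
E
```

```text
t 21.5 tcp [ 0.504  -0.1527  0.0688] F [-3.   2.8 23.8] pitch 0.1691 O [ 0.0046 -0.0048] tip [ 0.0171 -0.2979] bend [ 0.0417 -0.2217] y [-0.003  -0.0027]
tip world [0.526  0.1443 0.0505] jaw -0.0831
((np.float64(133.6), np.float64(214.2)), np.int32(100), array([0.63934183, 0.370877  , 0.07063875]))
((np.float64(242.5), np.float64(222.1)), np.int32(97), array([0.61692678, 0.13482752, 0.0730636 ]))
((np.float64(248.9), np.float64(265.5)), np.int32(41), array([0.52266942, 0.12312935, 0.06309635]))
((np.float64(139.1), np.float64(296.7)), np.int32(85), array([0.4609598 , 0.35729603, 0.0705614 ]))
```

View pics/s11.png

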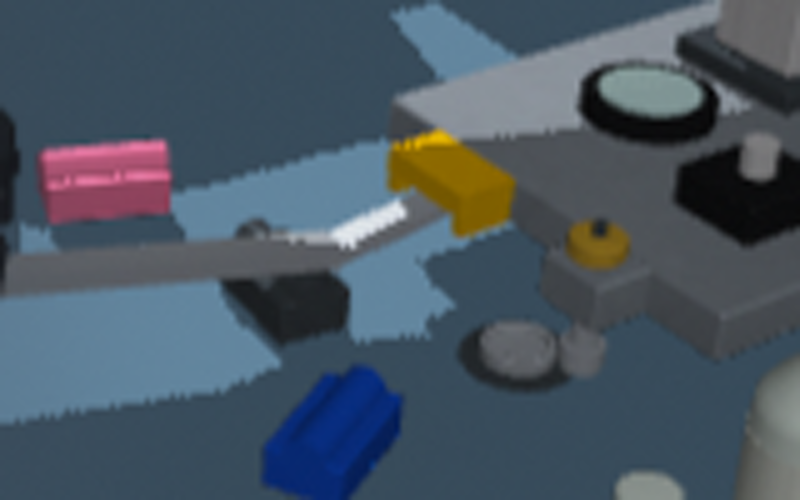

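>>> servo_tool:
  dp:
    - [0.06,0,0.008]
    - [0.06,0,0.008]
    - [0.06,0,0.008]
    - [0.06,0,0.008]
    - [0.04,0,0.008]
  yaw: [0,0,0,0,0]

```text
time: 22.15
position: [0.5043, -0.1545, 0.0621]
tool_rot: [1.27, 1.159, -1.267]
ft_force: [-3.3, 2.4, 24.3]
grip_width: 0.271
```

>>> servo_tool:
  dp:
    - [0.06,0,0.008]
    - [0.06,0,0.008]
    - [0.06,0,0.008]
    - [0.05,0,0]
    - [0,0,0]
  yaw: [0,0,0,0,0]

```text
time: 22.65
position: [0.5047, -0.1557, 0.0567]
tool_rot: [1.27, 1.157, -1.266]
ft_force: [-1.6, 0.9, 25.2]
grip_width: 0.272
```

```bash
python3 - <<'E'
from h import *
fitbar()
im,d=ctrl.get_image('top');W=cloud('top',d);save('t12',im);np.savez('/tmp/t12.npz',im=im,W=W)
for b in brass(im,W): print(b)
E
```

```text
t 22.65 tcp [ 0.5047 -0.1557  0.0567] F [-1.6  0.9 25.2] pitch 0.1067 O [ 0.0044 -0.0065] tip [-0.0014 -0.2997] bend [ 0.0278 -0.2252] y [-0.004  -0.0026]
tip world [0.5263 0.1433 0.0562] jaw -0.0831
((np.float64(133.8), np.float64(214.3)), np.int32(99), array([0.63916427, 0.37030275, 0.07068502]))
((np.float64(242.4), np.float64(222.4)), np.int32(98), array([0.61556095, 0.13425318, 0.0777505 ]))
((np.float64(246.7), np.float64(266.0)), np.int32(338), array([0.52153631, 0.12748238, 0.06611572]))
((np.float64(139.1), np.float64(296.8)), np.int32(88), array([0.46071891, 0.35727339, 0.07056932]))
```

>>> servo_tool:
  dp:
    - [0.04,0,0]
    - [0.04,0,0]
    - [0.04,0,0]
    - [0.03,0,0]
    - [0,0,0]
  yaw: [0,0,0,0,0]

```text
time: 23.25
position: [0.505, -0.1564, 0.0532]
tool_rot: [1.269, 1.156, -1.266]
ft_force: [-2.4, -0.5, 24.6]
grip_width: 0.269
```

```bash
python3 - <<'E'
from h import *
s=ctrl.get_state();p=s['position']
plan([p[0]+.058,p[1]+.001,p[2]],-.0831+.29,20)
E
```

```text
from [ 0.505  -0.1564  0.0532] jaw -0.0833 F [-2.4 -0.5 24.6] g 0.269 t 23.25 rows 20
[0.0, 0.115, -0.012] -0.139 [0.0, 0.116, -0.01] -0.139 [0.0, 0.116, -0.008] -0.139 [0.0, 0.116, -0.007] -0.139 [0.0, 0.116, -0.005] -0.139 
[0.0, 0.116, -0.003] -0.139 [0.0, 0.116, -0.002] -0.139 [0.0, 0.116, 0.0] -0.139 [0.0, 0.116, 0.002] -0.139 [0.0, 0.116, 0.003] -0.139 
[0.0, 0.116, 0.005] -0.139 [0.0, 0.116, 0.007] -0.139 [0.0, 0.116, 0.009] -0.139 [0.0, 0.116, 0.01] -0.139 [0.0, 0.115, 0.012] -0.139 
[0.0, 0.115, 0.014] -0.139 [0.0, 0.115, 0.015] -0.139 [0.0, 0.115, 0.017] -0.139 [0.0, 0.115, 0.019] -0.139 [0.0, 0.114, 0.02] -0.139
```

>>> servo_tool:
  dp:
    - [0,0.1,0]
    - [0,0.115,0]
    - [0,0.115,0]
    - [0,0.115,0]
    - [0,0.115,0]
  yaw: [-0.12,-0.14,-0.14,-0.14,-0.14]

```text
time: 23.75
position: [0.5161, -0.157, 0.0515]
tool_rot: [1.218, 1.196, -1.22]
ft_force: [-4.8, -0.3, 19.6]
grip_width: 0.271
```

```bash
cat > chk.py <<'E'
from h import *
import sys
n=sys.argv[1]
fitbar()
im,d=ctrl.get_image('top');W=cloud('top',d);save('t'+n,cv2.resize(im[190:310,110:310],None,fx=4,fy=4,interpolation=2));np.savez('/tmp/t%s.npz'%n,im=im,W=W)
B=brass(im,W)
def near(p): return min(B,key=lambda b:np.hypot(*(np.array(b[0])-p)))
F,P,Rr=near((244,227)),near((139,297)),near((133,214))
th,t,res=rigid([(0,0),(0,-.18),(-.235,-.14)],[P[2][:2],Rr[2][:2],F[2][:2]])
print('stand yaw',th.round(4),'piv',t.round(4),'res',np.abs(res).max().round(4),'F',F[2].round(4),F[0],'sum0: yaw 1.6546')
E
python3 chk.py 13
```

```text
t 23.75 tcp [ 0.5161 -0.157   0.0515] F [-4.8 -0.3 19.6] pitch 0.0814 O [ 0.0043 -0.0068] tip [-0.0089 -0.2998] bend [ 0.0222 -0.226 ] y [-0.0008 -0.0016]
tip world [0.5193 0.1428 0.0587] jaw -0.0148
stand yaw 1.6222 piv [0.4598 0.359 ] res 0.0009 F [0.6113 0.1324 0.0806] (np.float64(243.1), np.float64(224.2)) sum0: yaw 1.6546
```

View pics/t13.png

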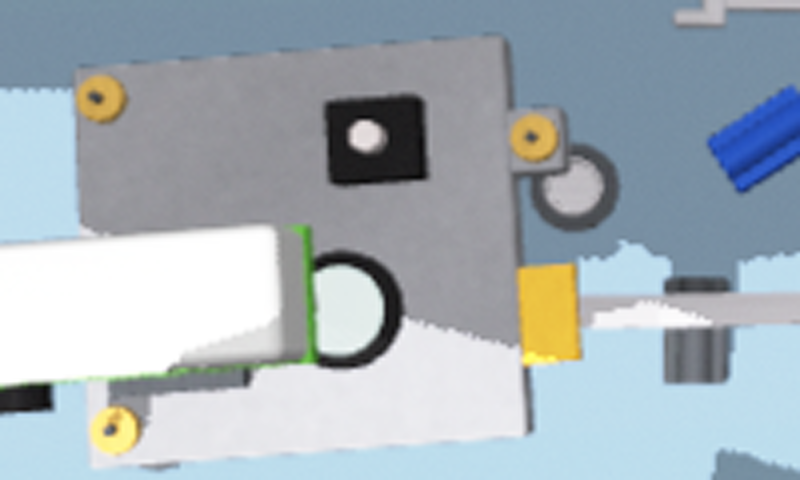

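>>> servo_tool:
  dp:
    - [-0.02,0.115,0.01]
    - [-0.02,0.115,0.01]
    - [0,0.115,0.01]
    - [0,0.115,0.01]
    - [0,0.115,0.01]
  yaw: [-0.14,-0.14,-0.14,-0.14,-0.14]

```text
time: 24.35
position: [0.5305, -0.1566, 0.052]
tool_rot: [1.165, 1.231, -1.166]
ft_force: [-2.6, 2.5, 17.4]
grip_width: 0.27
```

```bash
python3 chk.py 14
```

```text
t 24.35 tcp [ 0.5305 -0.1566  0.052 ] F [-2.6  2.5 17.4] pitch 0.0867 O [ 0.0042 -0.0067] tip [-0.0075 -0.2998] bend [ 0.0232 -0.2258] y [-0.0005 -0.0007]
tip world [0.5125 0.1426 0.0583] jaw 0.058
stand yaw 1.6058 piv [0.4597 0.3597] res 0.0012 F [0.6074 0.131  0.0802] (np.float64(243.8), np.float64(226.0)) sum0: yaw 1.6546
```

>>> servo_tool:
  dp:
    - [0,0.115,0.015]
    - [0,0.115,0.015]
    - [0,0.115,0.015]
    - [0,0.115,0.015]
    - [0,0.115,0.015]
  yaw: [-0.14,-0.14,-0.14,-0.14,-0.14]

```text
time: 24.95
position: [0.5455, -0.1554, 0.052]
tool_rot: [1.113, 1.264, -1.109]
ft_force: [-1.1, 6.1, 17.1]
grip_width: 0.275
```

```bash
python3 chk.py 15
```

```text
t 24.95 tcp [ 0.5455 -0.1554  0.052 ] F [-1.1  6.1 17.1] pitch 0.0886 O [ 0.0042 -0.007 ] tip [-0.0069 -0.3001] bend [ 0.0237 -0.2262] y [ 0.0003 -0.0002]
tip world [0.5062 0.1421 0.0583] jaw 0.1315
stand yaw 1.5876 piv [0.4595 0.3596] res 0.001 F [0.603  0.128  0.0805] (np.float64(245.2), np.float64(228.0)) sum0: yaw 1.6546
```

View pics/t15.png

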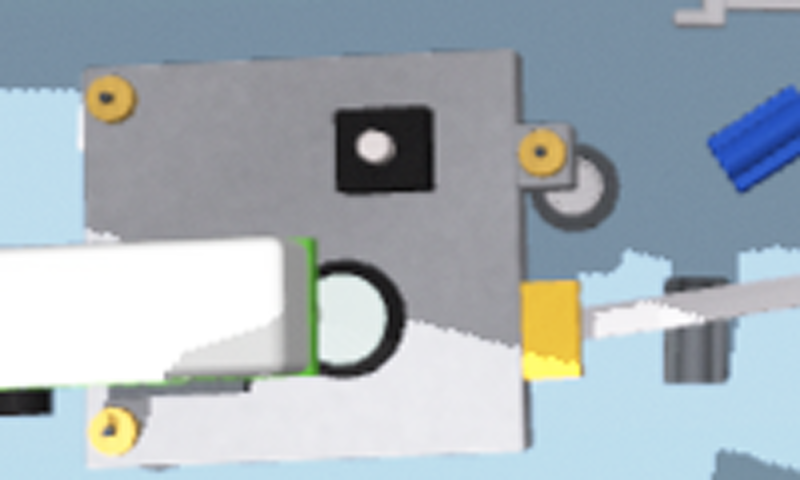

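>>> servo_tool:
  dp:
    - [0,0.11,0.015]
    - [0,0.11,0.015]
    - [0,0.11,0.02]
    - [0,0.11,0.02]
    - [0,0.11,0.02]
  yaw: [-0.14,-0.14,-0.14,-0.14,-0.14]

```text
time: 25.55
position: [0.56, -0.1532, 0.052]
tool_rot: [1.06, 1.296, -1.053]
ft_force: [-1.1, 9.4, 15.9]
grip_width: 0.271
```

```bash
python3 chk.py 16
```

```text
t 25.55 tcp [ 0.56   -0.1532  0.052 ] F [-1.1  9.4 15.9] pitch 0.0931 O [ 0.0041 -0.0069] tip [-0.0057 -0.3001] bend [ 0.0245 -0.226 ] y [0.0012 0.0008]
tip world [0.4998 0.1408 0.0579] jaw 0.205
stand yaw 1.5681 piv [0.4593 0.3598] res 0.0009 F [0.5984 0.1253 0.0805] (np.float64(246.5), np.float64(230.1)) sum0: yaw 1.6546
```

View pics/t16.png

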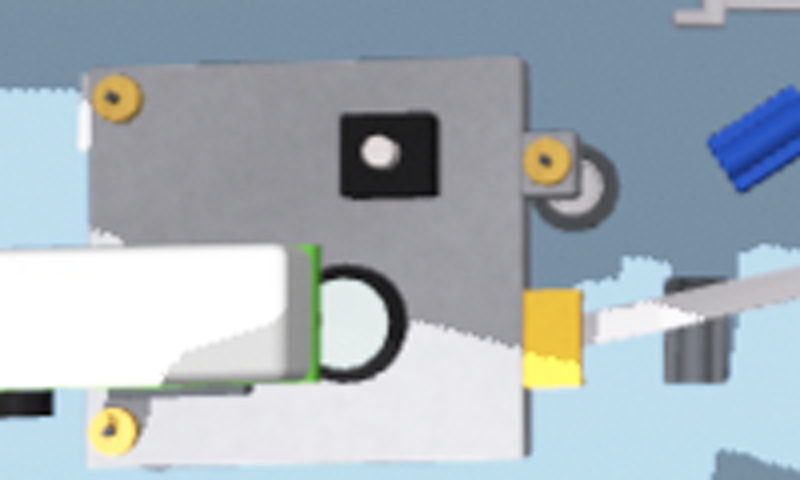

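```bash
python3 - <<'E'
from h import *
z=np.load('/tmp/top0.npz');im=z['im']
i=ctrl.camera_info('top');E=np.array(i['extrinsics']);Ei=np.linalg.inv(E)
def onz(u,v,h):
    d=Ei[:3,:3]@np.array([(u-i['cx'])/i['fx'],(v-i['cy'])/i['fy'],1]);c=Ei[:3,3];return c+d*(h-c[2])/d[2]
def proj(p):
    q=E[:3,:3]@p+E[:3,3];return [i['fx']*q[0]/q[2]+i['cx'],i['fy']*q[1]/q[2]+i['cy']]
# ring: dark rim pixels
z6=np.load('/tmp/t16.npz')
for nm in ('top0','t16'):
    im=np.load('/tmp/%s.npz'%nm)['im'];g=cv2.cvtColor(im,cv2.COLOR_RGB2GRAY)
    big=cv2.resize(g[215:260,235:280],None,fx=10,fy=10,interpolation=2);cv2.imwrite('pics/cup_%s.png'%nm,big)
im=np.load('/tmp/top0.npz')['im']
print(im[236,238:270].tolist());print(im[222:252,256].tolist())
print(onz(253.4,236.4,.009),onz(253.4,236.4,.005))
E
```

```text
[[94, 100, 108], [113, 130, 147], [116, 139, 157], [112, 133, 150], [95, 109, 121], [74, 77, 82], [76, 78, 82], [102, 103, 107], [147, 146, 150], [165, 163, 168], [185, 184, 187], [186, 183, 187], [185, 182, 187], [185, 181, 186], [185, 182, 187], [185, 182, 187], [184, 181, 186], [184, 182, 187], [184, 182, 186], [187, 183, 188], [181, 177, 181], [170, 168, 172], [149, 146, 152], [78, 81, 86], [76, 78, 82], [75, 77, 82], [83, 91, 102], [106, 126, 143], [116, 138, 157], [116, 138, 157], [114, 137, 156], [115, 138, 156]]
[[116, 138, 157], [115, 138, 157], [116, 138, 157], [111, 131, 149], [87, 96, 106], [75, 78, 84], [73, 75, 80], [69, 71, 75], [151, 149, 154], [154, 153, 157], [176, 174, 178], [186, 183, 187], [183, 180, 185], [185, 182, 187], [184, 182, 186], [185, 182, 186], [185, 183, 187], [186, 183, 188], [185, 183, 187], [185, 181, 186], [153, 150, 155], [96, 94, 100], [72, 74, 78], [68, 72, 75], [71, 74, 77], [91, 101, 113], [112, 132, 150], [116, 138, 157], [115, 137, 156], [115, 138, 156]]
[0.59142672 0.11933893 0.009     ] [0.59182179 0.11982983 0.005     ]
```

View pics/cup_top0.png

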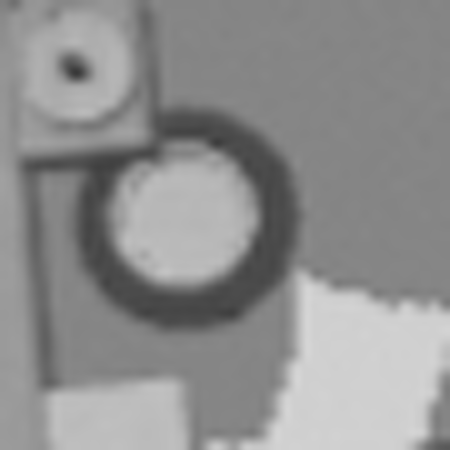

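```bash
cat > ray.py <<'E'
from h import *
i=ctrl.camera_info('top');E=np.array(i['extrinsics']);Ei=np.linalg.inv(E)
def onz(u,v,h):
    d=Ei[:3,:3]@np.array([(u-i['cx'])/i['fx'],(v-i['cy'])/i['fy'],1]);c=Ei[:3,3];return (c+d*(h-c[2])/d[2])[:2]
def proj(p):
    q=E[:3,:3]@p+E[:3,3];return np.array([i['fx']*q[0]/q[2]+i['cx'],i['fy']*q[1]/q[2]+i['cy']])
cup=onz(253.4,236.35,.009)
if __name__=='__main__':
    B=brass(*[np.load('/tmp/top0.npz')[k] for k in('im','W')])
    ps={k:onz(*b[0],z) for k,b,z in (('R',B[0],.0706),('F',B[1],.0657),('P',B[2],.0706))}
    print(ps,cup)
    th,t,res=rigid([(0,0),(0,-.18),(-.235,-.14)],[ps['P'],ps['R'],ps['F']]);print(th,t,res.round(4))
    v=cup-t;print('dist',np.hypot(*v),'seat yaw',np.arctan2(v[1],v[0])-np.arctan2(-.14,-.235))
    f=onz(246.5,230.1,.0805);print('wheel now',f,'sole',f-[0,.0027],'cup',cup)
    print('expected wheel px level home',proj([*cup,.0706]), 'cam',Ei[:3,3])
E
python3 ray.py
```

```text
{'R': array([0.63918791, 0.37281167]), 'F': array([0.61888867, 0.13625207]), 'P': array([0.46067801, 0.35712909])} [0.59154255 0.11933763]
1.6552958892366187 [0.46002085 0.35778222] [[-0.0007  0.0007]
 [ 0.0002  0.0002]
 [ 0.0005 -0.0008]]
dist 0.2723119104053347 seat yaw 1.5375684503120957
wheel now [0.59831414 0.12523642] sole [0.59831414 0.12253642] cup [0.59154255 0.11933763]
expected wheel px level home [249.88356748 233.63617016] cam [ 0.48574315 -0.01198266  1.07904451]
```

>>> servo_tool:
  dp:
    - [0,0.11,0.01]
    - [0,0.11,0.01]
    - [0,0.11,0.01]
    - [0,0.11,0.01]
    - [0,0.11,0.01]
  yaw: [-0.14,-0.14,-0.14,-0.14,-0.14]

```text
time: 26.15
position: [0.5741, -0.1499, 0.0523]
tool_rot: [1.007, 1.325, -0.996]
ft_force: [-0.8, 11.5, 16.4]
grip_width: 0.272
```

```bash
cat >> chk.py <<'E'
from ray import onz,cup
hf=F[2][2]; tl=(hf-.0706)/.235
sole=onz(*F[0],hf)-np.array([0,tl*.0656]); print('foot h %.4f'%(hf-.0656),'tilt',tl.round(4),'sole',sole.round(4),'to cup',((cup-sole)*1e3).round(1),'mm')
E
python3 chk.py 17
```

```text
t 26.15 tcp [ 0.5741 -0.1499  0.0523] F [-0.8 11.5 16.4] pitch 0.0926 O [ 0.0043 -0.007 ] tip [-0.0056 -0.3001] bend [ 0.0247 -0.226 ] y [0.0021 0.0011]
tip world [0.4932 0.1391 0.0583] jaw 0.2781
stand yaw 1.5493 piv [0.4595 0.3598] res 0.0011 F [0.594  0.1229 0.0802] (np.float64(247.6), np.float64(232.1)) sum0: yaw 1.6546
foot h 0.0146 tilt 0.0408 sole [0.594  0.1203] to cup [-2.4 -0.9] mm
```

View pics/t17.png

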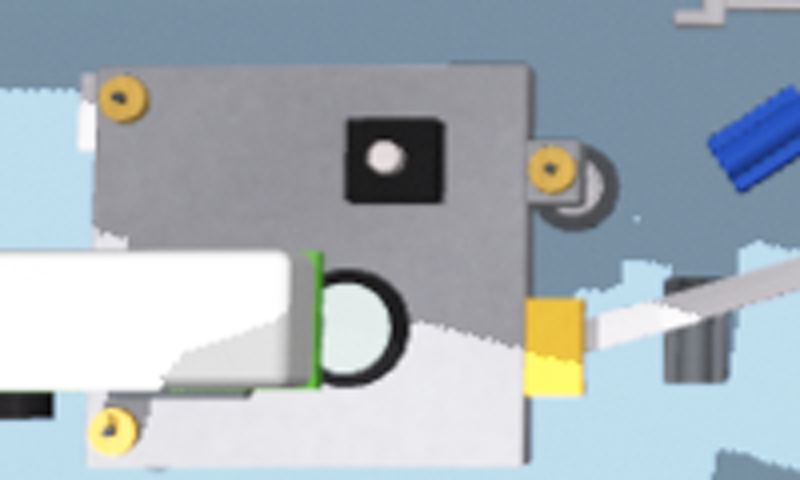

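>>> servo_tool:
  dp:
    - [0,0.1,0]
    - [0,0.1,0]
    - [0,0.08,0]
    - [0,0,0]
    - [0,0,0]
  yaw: [-0.13,-0.13,-0.1,0,0]

```text
time: 26.75
position: [0.5809, -0.148, 0.0523]
tool_rot: [0.978, 1.338, -0.968]
ft_force: [0.1, 11.3, 15.2]
grip_width: 0.271
```

```bash
python3 chk.py 18
```

```text
t 26.75 tcp [ 0.5809 -0.148   0.0523] F [ 0.1 11.3 15.2] pitch 0.092 O [ 0.0043 -0.007 ] tip [-0.0058 -0.3001] bend [ 0.0245 -0.226 ] y [0.0022 0.0018]
tip world [0.4896 0.1379 0.0583] jaw 0.3157
stand yaw 1.5407 piv [0.4593 0.36  ] res 0.001 F [0.5919 0.1218 0.0802] (np.float64(248.2), np.float64(233.1)) sum0: yaw 1.6546
foot h 0.0146 tilt 0.0408 sole [0.5918 0.119 ] to cup [-0.2  0.3] mm
```

View pics/t18.png

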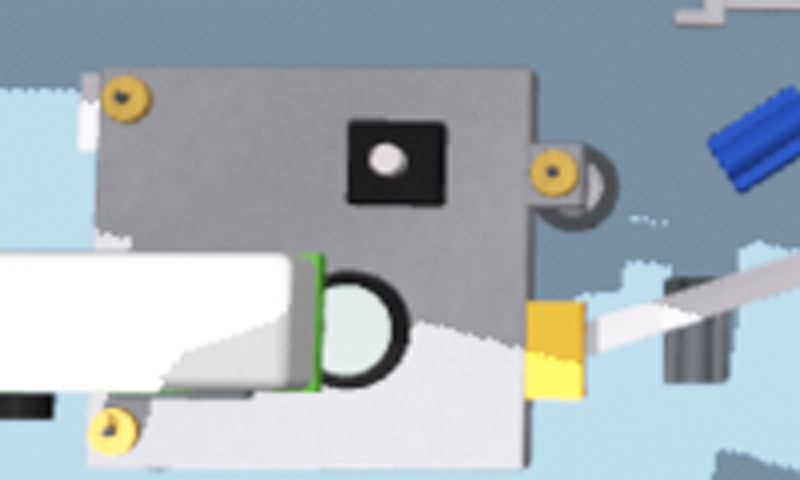

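>>> servo_tool:
  dp:
    - [-0.05,0,-0.005]
    - [-0.06,0,-0.005]
    - [-0.06,0,-0.005]
    - [-0.06,0,-0.005]
    - [-0.05,0,-0.005]
  yaw: [0,0,0,0,0]

```text
time: 27.35
position: [0.5804, -0.1479, 0.0581]
tool_rot: [0.976, 1.339, -0.967]
ft_force: [1.8, 9.8, 6.5]
grip_width: 0.269
```

```bash
python3 chk.py 19
```

```text
t 27.35 tcp [ 0.5804 -0.1479  0.0581] F [1.8 9.8 6.5] pitch 0.1192 O [ 0.0044 -0.0067] tip [ 0.0022 -0.3001] bend [ 0.0305 -0.2252] y [0.003  0.0018]
tip world [0.4889 0.138  0.0558] jaw 0.3178
stand yaw 1.54 piv [0.4595 0.3596] res 0.001 F [0.5919 0.1212 0.0781] (np.float64(248.5), np.float64(233.1)) sum0: yaw 1.6546
foot h 0.0125 tilt 0.032 sole [0.592  0.1192] to cup [-0.4  0.1] mm
```

>>> servo_tool:
  dp:
    - [-0.06,0,-0.008]
    - [-0.06,0,-0.008]
    - [-0.06,0,-0.008]
    - [-0.06,0,-0.008]
    - [-0.06,0,-0.008]
  yaw: [0,0,0,0,0]

```text
time: 27.95
position: [0.5801, -0.1471, 0.0655]
tool_rot: [0.975, 1.339, -0.967]
ft_force: [0.7, 9.4, 7.7]
grip_width: 0.27
```

```bash
python3 chk.py 20
```

```text
t 27.95 tcp [ 0.5801 -0.1471  0.0655] F [0.7 9.4 7.7] pitch 0.1542 O [ 0.0043 -0.0062] tip [ 0.0124 -0.2994] bend [ 0.038  -0.2235] y [0.0031 0.0019]
tip world [0.4888 0.138  0.0529] jaw 0.3185
stand yaw 1.5361 piv [0.4593 0.3597] res 0.0008 F [0.5909 0.1208 0.0751] (np.float64(248.9), np.float64(233.7)) sum0: yaw 1.6546
foot h 0.0095 tilt 0.0191 sole [0.591  0.1196] to cup [ 0.6 -0.3] mm
```

>>> servo_tool:
  dp:
    - [-0.06,0,-0.006]
    - [-0.06,0,-0.006]
    - [-0.06,0,-0.006]
    - [-0.06,0,-0.006]
    - [-0.06,0,-0.006]
  yaw: [0,0,0,0,0]

```text
time: 28.55
position: [0.5799, -0.1461, 0.073]
tool_rot: [0.975, 1.339, -0.966]
ft_force: [1.6, 10.2, 6.6]
grip_width: 0.266
```

```bash
python3 chk.py 21
```

```text
t 28.55 tcp [ 0.5799 -0.1461  0.073 ] F [ 1.6 10.2  6.6] pitch 0.1899 O [ 0.0042 -0.0057] tip [ 0.0228 -0.2984] bend [ 0.0457 -0.2217] y [0.0028 0.0019]
tip world [0.4887 0.138  0.0501] jaw 0.3189
stand yaw 1.5337 piv [0.4595 0.3594] res 0.0011 F [0.5904 0.1199 0.0725] (np.float64(249.5), np.float64(234.1)) sum0: yaw 1.6546
foot h 0.0069 tilt 0.0081 sole [0.5903 0.1194] to cup [ 1.2 -0.1] mm
```

View pics/t21.png

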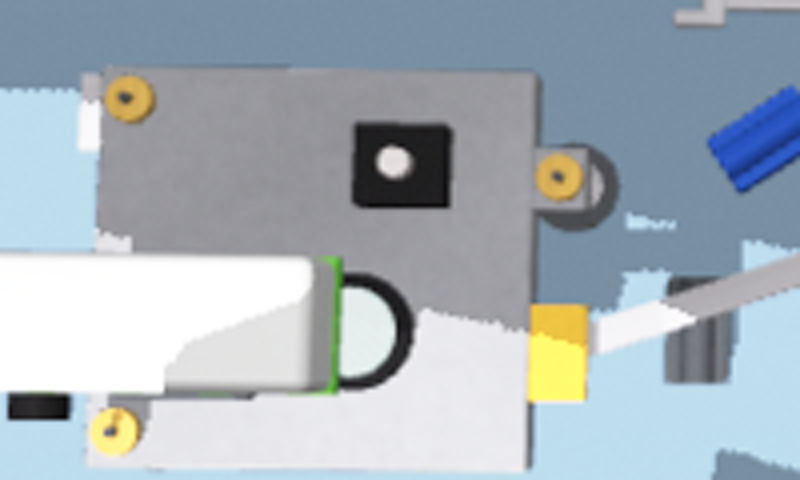

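>>> servo_tool:
  dp:
    - [-0.05,0,-0.005]
    - [-0.05,0,-0.005]
    - [-0.05,0,-0.005]
    - [-0.05,0,-0.005]
    - [-0.05,0,-0.005]
  yaw: [0,0,0,0,0]

```text
time: 29.15
position: [0.5792, -0.1455, 0.079]
tool_rot: [0.975, 1.34, -0.967]
ft_force: [2.7, 10.1, 4.7]
grip_width: 0.275
```

>>> servo_tool:
  dp:
    - [-0.05,0,-0.005]
    - [-0.05,0,-0.005]
    - [-0.05,0,-0.005]
    - [0,0,0]
    - [0,0,0]
  yaw: [0,0,0,0,0]

```text
time: 29.65
position: [0.5782, -0.1455, 0.0815]
tool_rot: [0.975, 1.341, -0.968]
ft_force: [2.0, 9.9, 1.0]
grip_width: 0.272
```

```bash
python3 chk.py 22
```

```text
t 29.65 tcp [ 0.5782 -0.1455  0.0815] F [2.  9.9 1. ] pitch 0.222 O [ 0.0047 -0.0051] tip [ 0.0327 -0.2971] bend [ 0.0532 -0.2197] y [0.0033 0.002 ]
tip world [0.4879 0.1376 0.049 ] jaw 0.3181
stand yaw 1.5357 piv [0.4593 0.3584] res 0.0011 F [0.5907 0.1191 0.0705] (np.float64(250.0), np.float64(234.0)) sum0: yaw 1.6546
foot h 0.0049 tilt -0.0005 sole [0.5908 0.1191] to cup [0.8 0.2] mm
```

>>> servo_tool:
  dp:
    - [-0.05,0,-0.02]
    - [-0.05,0,-0.02]
    - [-0.05,0,-0.02]
    - [-0.05,0,0]
    - [0,0,0]
  yaw: [0,0,0,0,0]

```text
time: 30.25
position: [0.5749, -0.1477, 0.0849]
tool_rot: [0.971, 1.343, -0.974]
ft_force: [-0.6, 2.5, -5.1]
grip_width: 0.271
```

```bash
python3 chk.py 23; python3 -c "
from h import *
im,d=ctrl.get_image('scene');save('s23',cv2.resize(im[190:290,280:440],None,fx=5,fy=5,interpolation=2))"
```

```text
t 30.25 tcp [ 0.5749 -0.1477  0.0849] F [-0.6  2.5 -5.1] pitch 0.2352 O [ 0.0046 -0.005 ] tip [ 0.0364 -0.2966] bend [ 0.0559 -0.2189] y [0.0015 0.001 ]
tip world [0.4836 0.1344 0.0482] jaw 0.3171
stand yaw 1.5359 piv [0.4592 0.3583] res 0.0011 F [0.5906 0.1191 0.0706] (np.float64(250.0), np.float64(234.1)) sum0: yaw 1.6546
foot h 0.0050 tilt -0.0001 sole [0.5905 0.1191] to cup [1.  0.2] mm
```

View pics/s23.png

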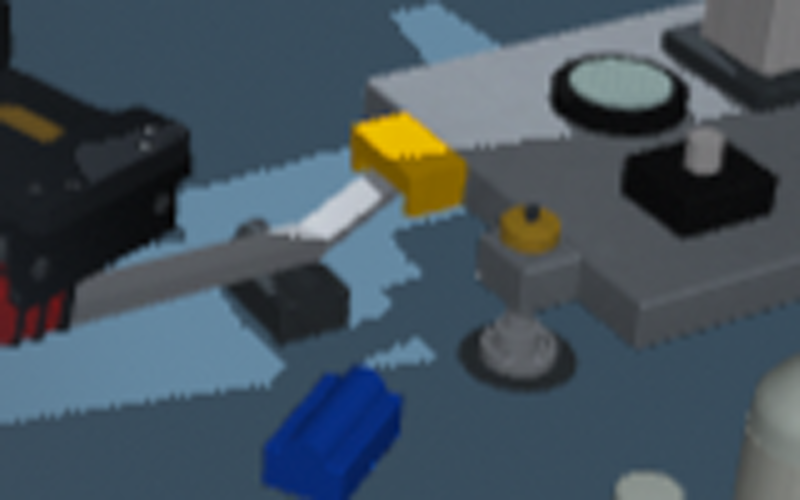

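>>> servo_tool:
  dp:
    - [0,0,0]
    - [0,0,0]
    - [-0.05,0,0]
    - [-0.08,0,-0.02]
    - [-0.08,0,-0.03]
  yaw: [0,0,0,0,0]
  grip_force: 14

```text
time: 30.9
position: [0.5755, -0.1457, 0.0913]
tool_rot: [0.972, 1.342, -0.973]
ft_force: [0.2, 0.7, -2.4]
grip_width: 0.275
```

>>> servo_tool:
  dp:
    - [-0.1,0,-0.03]
    - [-0.1,0,-0.03]
    - [-0.1,0,-0.03]
    - [-0.08,0,-0.03]
    - [0,0,0]
  yaw: [0,0,0,0,0]

```text
time: 31.4
position: [0.5746, -0.1425, 0.1009]
tool_rot: [0.972, 1.342, -0.972]
ft_force: [-0.0, 1.1, -2.5]
grip_width: 0.277
```

```bash
python3 chk.py 24
```

```text
t 31.4 tcp [ 0.5746 -0.1425  0.1009] F [-0.   1.1 -2.5] pitch 0.3121 O [ 0.0045 -0.0035] tip [ 0.0586 -0.2918] bend [ 0.0721 -0.2129] y [0.0006 0.0006]
tip world [0.4841 0.135  0.0422] jaw 0.3175
stand yaw 1.5355 piv [0.4593 0.3584] res 0.001 F [0.5906 0.119  0.071 ] (np.float64(250.0), np.float64(234.0)) sum0: yaw 1.6546
foot h 0.0054 tilt 0.0015 sole [0.5907 0.1189] to cup [0.8 0.4] mm
```

>>> servo_tool:
  dp:
    - [0,0,0]
    - [0,0,0]
    - [0,0,0]
    - [-0.06,0,0]
    - [-0.04,0,0]
  yaw: [0,0,0,0,0]
  grip_force: 60

```text
time: 32.0
position: [0.5742, -0.1433, 0.1029]
tool_rot: [0.971, 1.343, -0.973]
ft_force: [-0.1, -0.5, -4.4]
grip_width: 0.272
```

>>> servo_tool:
  dp:
    - [0,0,0.1]
    - [0,0,0.15]
    - [0,0,0.15]
    - [0,0,0.15]
    - [0,0,0.15]
  yaw: [0,0,0,0,0]

```text
time: 32.5
position: [0.58, -0.1601, 0.1029]
tool_rot: [0.972, 1.342, -0.973]
ft_force: [0.9, -0.4, -4.4]
grip_width: 0.269
```

>>> servo_tool:
  dp:
    - [0,0,0.3]
    - [0,0,0.3]
    - [0,0,0.3]
    - [0,0,0.3]
    - [0,0,0.3]
  yaw: [0,0,0,0,0]

```text
time: 33.0
position: [0.5918, -0.1958, 0.103]
tool_rot: [0.973, 1.343, -0.973]
ft_force: [0.5, 0.3, -4.4]
grip_width: 0.27
```

```bash
python3 chk.py 25
```

```text
t 33.0 tcp [ 0.5918 -0.1958  0.103 ] F [ 0.5  0.3 -4.4] pitch 0.3196 O [ 0.0045 -0.0034] tip [ 0.0608 -0.2913] bend [ 0.0736 -0.2123] y [0.0001 0.0001]
tip world [0.5011 0.0811 0.0422] jaw 0.3169
stand yaw 1.5345 piv [0.4598 0.3584] res 0.0016 F [0.5907 0.1192 0.0705] (np.float64(250.0), np.float64(234.0)) sum0: yaw 1.6546
foot h 0.0049 tilt -0.0005 sole [0.5908 0.1191] to cup [0.8 0.2] mm
```

View pics/t25.png

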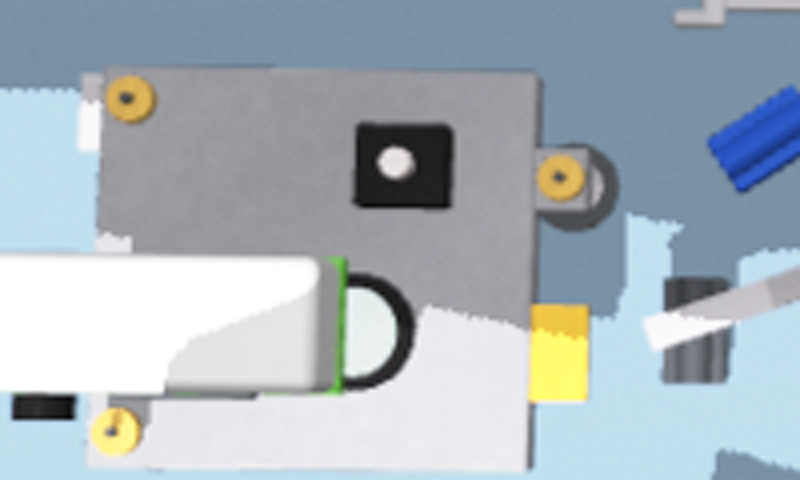

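```bash
python3 -c "
from h import *
plan([.5918,-.1958,.148],None,5)
plan([.455,-.292,.103],-.70,20)"
```

```text
from [ 0.5918 -0.1969  0.1029] jaw 0.3152 F [ 0.2  0.  -4.6] g 0.273 t 33.1 rows 5
[-0.361, 0.003, -0.008] -0.0 [-0.361, 0.003, -0.008] -0.0 [-0.361, 0.003, -0.008] -0.0 [-0.361, 0.003, -0.008] -0.0 [-0.361, 0.003, -0.008] -0.0 
from [ 0.5918 -0.1969  0.1029] jaw 0.3152 F [ 0.2  0.  -4.6] g 0.273 t 33.1 rows 20
[-0.0, -0.319, 0.096] 0.485 [-0.0, -0.314, 0.112] 0.485 [-0.0, -0.308, 0.128] 0.485 [-0.0, -0.301, 0.143] 0.485 [-0.0, -0.293, 0.158] 0.485 
[-0.0, -0.285, 0.173] 0.485 [-0.0, -0.276, 0.187] 0.485 [-0.0, -0.266, 0.201] 0.485 [-0.0, -0.255, 0.214] 0.485 [-0.0, -0.244, 0.227] 0.485 
[-0.0, -0.232, 0.239] 0.485 [-0.0, -0.22, 0.25] 0.485 [-0.0, -0.207, 0.261] 0.485 [-0.0, -0.193, 0.271] 0.485 [-0.0, -0.179, 0.281] 0.485 
[-0.0, -0.165, 0.29] 0.485 [-0.0, -0.15, 0.298] 0.485 [-0.0, -0.134, 0.305] 0.485 [-0.0, -0.119, 0.311] 0.485 [-0.0, -0.103, 0.317] 0.485
```

>>> servo_tool:
  dp:
    - [-0.3,0,0.1]
    - [-0.4,0,0.1]
    - [-0.4,0,0.1]
    - [-0.4,0,0.1]
    - [-0.3,0,0.1]
  yaw: [0,0,0,0,0]

```text
time: 33.6
position: [0.5961, -0.207, 0.1498]
tool_rot: [0.972, 1.341, -0.972]
ft_force: [-0.8, -0.2, -3.4]
grip_width: 0.271
```

```bash
python3 -c "
from h import *
p=ctrl.get_state()['position']
plan([.445,-.295,p[2]],-.70,20)"
```

```text
from [ 0.5961 -0.207   0.1498] jaw 0.3174 F [-0.8 -0.2 -3.4] g 0.271 t 33.6 rows 20
[0.0, -0.342, 0.073] 0.486 [0.0, -0.338, 0.09] 0.486 [0.0, -0.333, 0.107] 0.486 [0.0, -0.327, 0.124] 0.486 [0.0, -0.32, 0.14] 0.486 
[0.0, -0.313, 0.157] 0.486 [0.0, -0.304, 0.172] 0.486 [0.0, -0.295, 0.188] 0.486 [0.0, -0.285, 0.202] 0.486 [0.0, -0.275, 0.217] 0.486 
[0.0, -0.263, 0.23] 0.486 [0.0, -0.251, 0.243] 0.486 [0.0, -0.239, 0.256] 0.486 [0.0, -0.225, 0.268] 0.486 [0.0, -0.211, 0.279] 0.486 
[0.0, -0.197, 0.289] 0.486 [0.0, -0.182, 0.299] 0.486 [0.0, -0.167, 0.308] 0.486 [0.0, -0.151, 0.316] 0.486 [0.0, -0.134, 0.323] 0.486
```

>>> servo_tool:
  dp:
    - [0,-0.34,0.07]
    - [0,-0.34,0.09]
    - [0,-0.33,0.11]
    - [0,-0.33,0.12]
    - [0,-0.32,0.14]
  yaw: [0.4,0.5,0.5,0.5,0.5]

```text
time: 34.1
position: [0.5565, -0.2293, 0.1476]
tool_rot: [1.163, 1.239, -1.165]
ft_force: [0.3, -0.0, -4.8]
grip_width: 0.27
```

>>> servo_tool:
  dp:
    - [0,-0.31,0.16]
    - [0,-0.3,0.17]
    - [0,-0.3,0.19]
    - [0,-0.29,0.2]
    - [0,-0.28,0.22]
  yaw: [0.5,0.5,0.5,0.5,0.5]

```text
time: 34.6
position: [0.5184, -0.2512, 0.1476]
tool_rot: [1.354, 1.109, -1.356]
ft_force: [-0.0, -0.7, -3.0]
grip_width: 0.277
```

>>> servo_tool:
  dp:
    - [0,-0.26,0.23]
    - [0,-0.25,0.24]
    - [0,-0.24,0.26]
    - [0,-0.23,0.27]
    - [0,-0.21,0.28]
  yaw: [0.5,0.5,0.5,0.5,0.5]

```text
time: 35.1
position: [0.4803, -0.2728, 0.1476]
tool_rot: [1.54, 0.955, -1.542]
ft_force: [1.1, 0.2, -2.9]
grip_width: 0.268
```

>>> servo_tool:
  dp:
    - [0,-0.2,0.29]
    - [0,-0.18,0.3]
    - [0,-0.17,0.31]
    - [0,-0.15,0.32]
    - [0,-0.13,0.32]
  yaw: [0.5,0.5,0.5,0.4,0.3]

```text
time: 35.6
position: [0.4425, -0.2945, 0.1478]
tool_rot: [1.697, 0.8, -1.698]
ft_force: [0.6, -0.7, -3.9]
grip_width: 0.276
```

```bash
python3 -c "
from h import *
fitbar()
im,d=ctrl.get_image('scene');save('s26',im)"
```

```text
t 35.6 tcp [ 0.4425 -0.2945  0.1478] F [ 0.6 -0.7 -3.9] pitch 0.315 O [ 0.005  -0.0028] tip [ 0.0599 -0.291 ] bend [ 0.0731 -0.212 ] y [-0.0005 -0.001 ]
tip world [ 0.6273 -0.0697  0.0877] jaw -0.6909
```

View pics/s26.png

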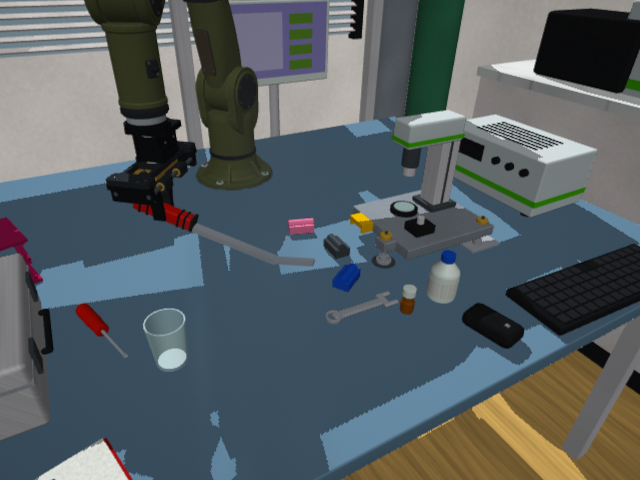

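>>> servo_tool:
  dp:
    - [0.6,0,0]
    - [0.7,0,0]
    - [0.7,0,0]
    - [0.6,0,0]
    - [0.25,0,0]
  yaw: [0,0,0,0,0]

```text
time: 36.2
position: [0.4427, -0.2931, 0.0743]
tool_rot: [1.694, 0.805, -1.697]
ft_force: [-1.4, -0.4, -3.4]
grip_width: 0.268
```

>>> servo_tool:
  dp:
    - [0,0,0]
    - [0,0,0]
    - [0,0,0]
    - [0.1,0,0.03]
    - [0.2,0,0.05]
  yaw: [0,0,0,0,0]
  grip_force: 12

```text
time: 36.7
position: [0.443, -0.2968, 0.0702]
tool_rot: [1.695, 0.798, -1.694]
ft_force: [-0.8, -1.2, -0.3]
grip_width: 0.274
```

>>> servo_tool:
  dp:
    - [0.25,0,0.06]
    - [0.25,0,0.06]
    - [0.25,0,0.05]
    - [0.25,0,0.04]
    - [0.25,0,0.03]
  yaw: [0,0,0,0,0]

```text
time: 37.2
position: [0.4385, -0.3008, 0.0374]
tool_rot: [1.696, 0.801, -1.696]
ft_force: [-1.4, -2.3, -0.1]
grip_width: 0.276
```

>>> servo_tool:
  dp:
    - [0.25,0,0.03]
    - [0.25,0,0.02]
    - [0.25,0,0.01]
    - [0.15,0,0]
    - [0.1,0,0]
  yaw: [0,0,0,0,0]

```text
time: 37.7
position: [0.4376, -0.3015, 0.0126]
tool_rot: [1.695, 0.801, -1.696]
ft_force: [-1.5, -1.0, -1.2]
grip_width: 0.272
```

```bash
python3 -c "
from h import *
fitbar()"
```

```text
t 37.7 tcp [ 0.4376 -0.3015  0.0126] F [-1.5 -1.  -1.2] pitch 0.0348 O [ 0.004  -0.0071] tip [-0.0228 -0.2992] bend [ 0.0117 -0.2269] y [    nan -0.0015]
tip world [nan nan nan] jaw -0.688
  return _methods._mean(a, axis=axis, dtype=dtype,
  ret = ret.dtype.type(ret / rcount)
```

>>> servo_tool:
  dp:
    - [0.1,0,0]
    - [0.1,0,0]
    - [0.08,0,0]
    - [0,0,0]
    - [0,0,0]
  yaw: [0,0,0,0,0]

```text
time: 38.25
position: [0.4377, -0.3017, 0.0061]
tool_rot: [1.695, 0.801, -1.695]
ft_force: [-0.5, -1.1, -1.1]
grip_width: 0.274
```

>>> servo_tool:
  dp:
    - [0,0,0]
    - [0,0,0]
    - [0,0,0]
    - [0,0,0]
    - [0,0,0]
  yaw: [0,0,0,0,0]
  fingers: 1

```text
time: 38.75
position: [0.4378, -0.3016, 0.0062]
tool_rot: [1.695, 0.801, -1.695]
ft_force: [0.6, -1.0, 0.3]
grip_width: 0.642
```

>>> servo_tool:
  dp:
    - [0,0,0]
    - [0,0,0]
    - [0,0,0]
    - [0,0,0]
    - [0,0,0]
  yaw: [0,0,0,0,0]

```text
time: 39.25
position: [0.4377, -0.3017, 0.0061]
tool_rot: [1.695, 0.801, -1.695]
ft_force: [-0.4, -0.9, 1.0]
grip_width: 0.988
```

>>> servo_tool:
  dp:
    - [-0.3,0,0]
    - [-0.6,0,0]
    - [-0.8,0,0]
    - [-0.9,0,0]
    - [-0.9,0,0]
  yaw: [0,0,0,0,0]

```text
time: 39.75
position: [0.438, -0.3018, 0.0958]
tool_rot: [1.695, 0.8, -1.694]
ft_force: [-0.0, -0.4, -0.3]
grip_width: 0.998
```

>>> servo_tool:
  dp:
    - [-0.9,0,0.9]
    - [-0.9,0,0.9]
    - [0,0,0.9]
    - [0,0,0.9]
    - [0,0,0]
  yaw: [0,0,0,0,0]

```text
time: 40.25
position: [0.3782, -0.3745, 0.1402]
tool_rot: [1.697, 0.794, -1.699]
ft_force: [-0.2, 0.2, 0.2]
grip_width: 0.997
```

```bash
python3 - <<'E'
from h import *
from ray import onz,cup,proj
im,d=ctrl.get_image('top');W=cloud('top',d);save('t30',im)
B=brass(im,W)
for b in B: print(b)
def near(p): return min(B,key=lambda b:np.hypot(*(np.array(b[0])-p)))
F,P,Rr=near((250,234)),near((139,297)),near((133,214))
th,t,res=rigid([(0,0),(0,-.18),(-.235,-.14)],[P[2][:2],Rr[2][:2],F[2][:2]]);print('stand',th,t,res.round(4),'F-cup',(onz(*F[0],.0706)-cup)*1e3)
hsv=cv2.cvtColor(im,cv2.COLOR_RGB2HSV)
red=(hsv[...,1]>150)&((hsv[...,0]<8)|(hsv[...,0]>172))&(W[...,2]<.06)&(np.abs(W[...,0]-.45)<.1)&(np.abs(W[...,1]+.3)<.1)
print('red z',np.percentile(W[red][:,2],[5,50,95]),W[red].mean(0))
im,d=ctrl.get_image('scene');save('s30',im); print(ctrl.get_state()['time'],ctrl.get_state()['position'])
E
```

```text
((np.float64(142.3), np.float64(214.5)), np.int32(98), array([0.6384056 , 0.35215956, 0.07066216]))
((np.float64(250.0), np.float64(234.0)), np.int32(94), array([0.59068144, 0.11916031, 0.07078698]))
((np.float64(138.7), np.float64(297.0)), np.int32(85), array([0.46036201, 0.35797503, 0.07100359]))
stand 1.5355456418668125 [0.45931001 0.3584756 ] [[-0.0011  0.0005]
 [ 0.0008 -0.    ]
 [ 0.0003 -0.0005]] F-cup [-0.80034097 -0.244063  ]
red z [0.01557261 0.02507959 0.02886727] [ 0.43805667 -0.29919327  0.02439229]
40.35 [ 0.38083936 -0.37118478  0.13956092]
```

View pics/s30.png

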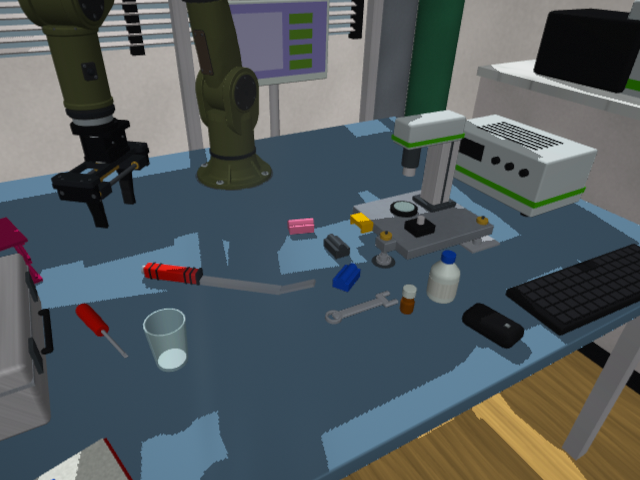

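View pics/t30.png

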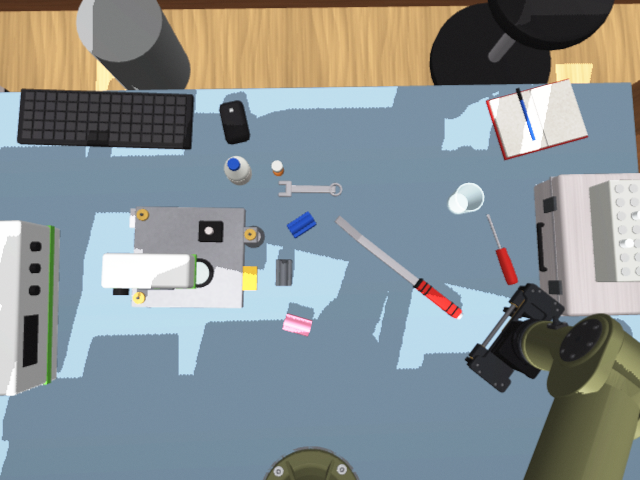

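The pictures show the bar flat at (340,218) to (462,314), away from the block at (285,272). The front wheel is centred over its cup at (250,234), and the stand is level. Nothing else has moved, so I am handing in.

```bash
python3 -c "
from bench import ctrl
print(ctrl.close_job())"
```

```text
the job is handed in; nothing more can be done
None
```

The stand's front foot is back in its cup and the bar lies flat on the open bench. I handed the job in at about 40 s of the 70 s; no verdict is reported.

**What I did**
- I pushed the toe under the lug until it bore on the plate at about 5.5 N, with the bar clear of the fulcrum block.
- I levered the front up about 14 mm, with a tilt of about 0.04 rad. I then swung the stand roughly 0.115 rad by turning the bar over the ridge, and lowered the foot slowly into the cup.
- I pulled the bar out, laid it near where it started and backed the arm away.

**Last checks, by camera**
- **Front foot:** about 0.8 mm from the cup's centre, with the sole about 5 mm above the bench, which is the floor height.
- **Stand:** all three thumbwheels were level within 0.4 mm, and the pivot foot's position was unchanged within about 1.5 mm.
- **Bar:** flat, with the red handle's top at about 25 mm, and well clear of the stand and block.
- **Other things:** none of them appeared to have moved.

**What did not fully agree**
- **Plate position:** the toe touched the plate about 4 to 5 mm later than the top camera predicted.
- **Levering force:** the handle needed about 20 to 25 N, more than the weight alone suggests. I put the excess down to friction in the gripper pads.
- **Bar on the stand:** I could not measure this force directly. Without that friction it works out at up to 58 N (about 41 N with it), still below the 75 N limit.

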